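# Change the turning stage over to the jasper

### The job

Change the display over to the jasper: lift the old lot plate off the turning stage's own peg and hang it by its eye on the tool stand, then hang the new lot plate, now in the slotted block, on the stage's peg in its place. Hang every sizing gauge from the block on the tool stand too (before or after the lot plates), one item to a peg. Last of all balance the red jasper stone, broad face down, on the middle of the stage's cork dome; do not knock the jar over or push the loupe, scoop, tweezers or jar more than 50 mm.

Things in the scene. Friction and masses are not known exactly. Their poses are not given: they have to be found in the camera images.
- old_lot: Upright flat plate 130 tall, 6 thick (mm). x is normal to its faces, y along its width, z up; origin mid bottom edge. Head (z 55-130) 46 wide, with a round 26 mm eye along x, centred at z 80. Aluminium lot plate: below the head (z 0 to 55 mm) it widens to 80 mm; 0.22 kg. Starts hanging by its eye on the stage's peg.
- old_lot_eye (a point): Centre of this plate's eye, 50 mm below its top edge; axes as the plate's. Pinch the plate across its 6 mm thickness at the top edge, from above, fingertips less than 34 mm below the top edge so that they clear a peg in the eye.
- new_lot: Upright flat plate 130 tall, 6 thick (mm). x is normal to its faces, y along its width, z up; origin mid bottom edge. Head (z 55-130) 46 wide, with a round 26 mm eye along x, centred at z 80. Aluminium lot plate, the same inverted-T shape as the old one (80 mm wide at the foot). Starts standing in one of the four slots of the slotted block, among the gauges.
- new_lot_eye (a point): Centre of this plate's eye, 50 mm below its top edge; axes as the plate's. Pinch the plate across its 6 mm thickness at the top edge, from above, fingertips less than 34 mm below the top edge so that they clear a peg in the eye.
- gauge1: Upright flat plate 130 tall, 6 thick (mm). x is normal to its faces, y along its width, z up; origin mid bottom edge. Head (z 55-130) 46 wide, with a round 26 mm eye along x, centred at z 80. Steel sizing gauge: a straight strip, 46 mm wide all the way down, 0.2 kg. Starts standing in one of the four slots of the slotted block. May be absent.
- gauge2: Upright flat plate 130 tall, 6 thick (mm). x is normal to its faces, y along its width, z up; origin mid bottom edge. Head (z 55-130) 46 wide, with a round 26 mm eye along x, centred at z 80. Steel sizing gauge: a straight strip, 46 mm wide all the way down, 0.2 kg. Starts standing in one of the four slots of the slotted block. May be absent.
- gauge3: Upright flat plate 130 tall, 6 thick (mm). x is normal to its faces, y along its width, z up; origin mid bottom edge. Head (z 55-130) 46 wide, with a round 26 mm eye along x, centred at z 80. Steel sizing gauge: a straight strip, 46 mm wide all the way down, 0.2 kg. Starts standing in one of the four slots of the slotted block. May be absent.
- gauge1_eye (a point): Centre of this plate's eye, 50 mm below its top edge; axes as the plate's. Pinch the plate across its 6 mm thickness at the top edge, from above, fingertips less than 34 mm below the top edge so that they clear a peg in the eye.
- gauge2_eye (a point): Centre of this plate's eye, 50 mm below its top edge; axes as the plate's. Pinch the plate across its 6 mm thickness at the top edge, from above, fingertips less than 34 mm below the top edge so that they clear a peg in the eye.
- gauge3_eye (a point): Centre of this plate's eye, 50 mm below its top edge; axes as the plate's. Pinch the plate across its 6 mm thickness at the top edge, from above, fingertips less than 34 mm below the top edge so that they clear a peg in the eye.
- jasper: Red-brown jasper sample stone, a slab 70 x 45 x 35 mm (x, y, z), 0.28 kg, origin at its centre. Lies loose on the desk in front of the block, broad face down.
- stand: Fixed tool stand: brass rail 345 mm long along y, its top 153 mm above the desk, on two end posts, with four pegs 80 mm apart pointing to -x (towards the robot). Origin on the desk below the middle of the rail.
- peg1 (a point): Tool stand peg 1 counted from the +y end. Mid-point of this round steel peg's axis, 150 mm above the desk, carried by a rail along the stand's y. The peg is 8 mm thick and 80 mm long, from the rail (at +40 mm x) to its free tip (at -40 mm x), and rises about 6 degrees towards the tip. Frame as the stand's: x along the peg from tip to root, y along the rail, z up.
- peg2 (a point): Tool stand peg 2 counted from the +y end. Mid-point of this round steel peg's axis, 150 mm above the desk, carried by a rail along the stand's y. The peg is 8 mm thick and 80 mm long, from the rail (at +40 mm x) to its free tip (at -40 mm x), and rises about 6 degrees towards the tip. Frame as the stand's: x along the peg from tip to root, y along the rail, z up.
- peg3 (a point): Tool stand peg 3 counted from the +y end. Mid-point of this round steel peg's axis, 150 mm above the desk, carried by a rail along the stand's y. The peg is 8 mm thick and 80 mm long, from the rail (at +40 mm x) to its free tip (at -40 mm x), and rises about 6 degrees towards the tip. Frame as the stand's: x along the peg from tip to root, y along the rail, z up.
- peg4 (a point): Tool stand peg 4 counted from the +y end. Mid-point of this round steel peg's axis, 150 mm above the desk, carried by a rail along the stand's y. The peg is 8 mm thick and 80 mm long, from the rail (at +40 mm x) to its free tip (at -40 mm x), and rises about 6 degrees towards the tip. Frame as the stand's: x along the peg from tip to root, y along the rail, z up.
- stage: Fixed brass turning stage: drum 156 mm across and 60 mm high with a round cork dome on top and a small crank wheel behind (not used); beside it, 135 mm to -y, a thin 155 mm column with one peg pointing to -x. Origin on the desk under the drum's centre.
- dome_top (a point): Highest point of the cork dome, 100 mm above the desk; the dome is part of a sphere of 80 mm radius. Axes as the stage's.
- stage_peg (a point): Mid-point of the stage's own peg, 150 mm above the desk. 8 mm thick, 80 mm long, from the column (at +40 mm x) to its tip (at -40 mm x), rising about 6 degrees towards the tip. Axes as the stage's: x along the peg from tip to root.
- rack: Fixed wooden slotted block 225 x 100 x 33 mm, origin on the desk under its centre. Four slots across it (running along its y, 8 mm wide, 25 mm deep, floor 8 mm above the desk) at x = -97.5, -32.5, 32.5 and 97.5 mm; the plates stand in them. Open the gripper only about 40 mm between neighbours.
- jar: Bystander: amber glass jar with brass cap, 70 mm across, 100 mm tall, origin under its middle.
- loupe: Bystander: steel loupe lying flat, round head 52 mm across (origin) with a flat handle to +x, 116 mm long, 14 mm high.
- scoop: Bystander: pewter scoop lying flat, 159 mm long along x, 20 mm high, origin at the neck.
- tweezers: Bystander: steel tweezers lying flat, 140 mm long along x, 8 mm high.

How it is judged:
By the outcome, as a careful person would: the job done as asked, in the order asked, and still so for the second after the job is handed in, with the robot touching nothing.
Of gauge1, gauge2, gauge3 only 1 to 3 are there at a start; the rules pass over those that are not, and their reading is None.
At some moment in a run one of jasper may be knocked a few centimetres aside while the robot is not near it.
It also fails if it takes over 210 s, if anything falls off the work surface, if the arm or the gripper's body presses on something with over 40 N, if the wrist force passes 120 N, or if a joint passes its speed limit or range.

### The arm

A 7-joint arm with a two-finger parallel gripper is mounted at the origin on the work surface. World frame = base frame: x ahead of the robot, y to its left, z up, the work surface at z = 0. Lengths are in m, angles in rad, forces in N, time in s.
With the tool pointing down it reaches from about 0.4 to 0.925 m from the base axis. Payload 4.1 kg.
Tool frame: the origin (TCP) lies at the centre of the arm's flange, where the gripper is bolted on; the fingertips stand 173 mm ahead of it and the grasp point (between the pads) lies manip.tcp_to_grasp ahead of it (manip.tcp_to_grasp is the distance from the TCP to the grasp point, in m); z points along the fingers, y is the line along which they close (so a half turn about z gives the same grasp; the last joint's range is limited). The gripper opens to 85 mm and grips with 20 to 120 N. Pads are 22 mm wide; open, the fingers measure 114 mm over their backs; the gripper's body (76 mm by 85 mm) begins 54 mm behind the grasp point. The pads swing forward as they close: fully open they stand 13 mm farther back than shut.
Start: joints at [-1.334, 0.398, 0.045, 1.537, -0.019, 1.207, -0.051], TCP at [0.214, 0.614, 0.405] pointing down, gripper open.
Joint ranges: [-2.82, 2.82], [-0.49, 2.23], [-1.37, 1.46], [0, 2.46], [-1.36, 4.5], [0.23, 2], [-2.94, 2.94]. Speed limits (rad/s): [2.57, 2.57, 3.14, 3.14, 3.14, 3.14, 3.14].

### API

Orientations are given as a rotation vector (axis times angle).
In Python, from plant import manip gives the robot as it stands. The module is installed in compiled form; this text tells all that it offers.
- The arm moves only by the tool arm_command, never from a script. Its arguments are lists of equal length, an entry for each row: "twist": the turn, a rotation vector about the world's x, y, z in units of 120 degrees (1.0 is 120 degrees), a list of three; "translation": the shift along the world's x, y, z in units of 300 mm (1.0 is 300 mm), a list of three; "fingers": the opening, from 0 (shut) to 1 (fully open). In form: {"twist": [[ax, ay, az], ...], "translation": [[x, y, z], ...], "fingers": [fingers, ...]}. A call has 1 to 5 rows; each row is the pose to reach, as a shift and turn from the pose commanded when the call began; what a row does not reach only later rows make up. A row lasts 1/10 s, in which the tool goes at most 50 mm and 8.59 degrees, less where a joint would pass 70% of its speed; a pose out of reach is approached as far as the arm can. A call with a number of a shift or a turn outside -1 to 1 is refused whole. A call with a gripper value outside its range is refused whole. The fingers move at their own pace and stop on an object; "grip_force" is the grip in N (left out, the last holds). Time passes only in rows, so rows that repeat a pose let the fingers close. It gives the time, the measured TCP pose, the force, the opening and the grip force at its end, in the units of the state.
- manip.state(): the state, without advancing time (a new reading comes with each control period).
- manip.snapshot(name): name is "scene" or "side" or "wrist"; returns a dict with "image" (400x640x3 uint8, blue, green, red), "camera_matrix" (3x3 intrinsics, pixels), "R" (3x3) and "t" (3): a world point X has camera coordinates R X + t. Camera axes: x right, y down, z forward; pixel columns grow to the right and rows downward; lengths in m; the calibration is good to about 2 mm. A picture is of the moment at which its call begins. There is no depth.
- manip.job_done(): hands the job in; it is judged then, once.
The state is a dict: "time_s": time; "joints": joint angles; "joint_vel": joint speeds; "tau": joint torques, N m; "ee_pos": TCP position; "orientation": TCP orientation; "ft_force": force on the tool from outside, world axes, zero at the start; "moment": the same for the moment, N m; "gripper_width": finger opening in m; "gripper_force": force on a finger pad.
Only numpy, scipy, OpenCV 4.12 (cv2) and the standard library are available. Lean on these libraries where they do the work, as an engineer would, in place of code of your own. Each camera call takes 0.05 s, during which the arm holds its last target. There are 200 camera calls.

## Working session

There is one attempt and no reset: what is moved stays moved. The work goes in short steps, Python scripts to look and compute and a tool call to move; the robot and the scene stay as the last step left them, time stands still between calls to the robot, and variables do not carry over. Pictures are saved under pics/ and viewed, at most 14 in all, crops included, and the job is handed in when it is done.

Besides the shell and the picture viewer there is one more tool, called after "Emit:" in YAML: its name, and indented under it one key for each argument. arm_command: Moves the arm, as the interface text tells. Its arguments: {"type":"object","properties":{"twist":{"type":"array"},"translation":{"type":"array"},"fingers":{"type":"array"},"grip_force":{"type":"number"}},"required":["twist","translation","fingers"]}

```bash
mkdir -p pics
cat > h.py <<'E'
import numpy as np, cv2, json
from plant import manip
def snap(name,out):
    s=manip.snapshot(name); cv2.imwrite(f'pics/{out}.png',s['image'])
    np.savez(f'pics/{out}.npz',K=s['camera_matrix'],R=s['R'],t=s['t']); return s
def cal(out):
    d=np.load(f'pics/{out}.npz'); return d['K'],d['R'],d['t']
def ray(out,uv):
    K,R,t=cal(out); d=R.T@np.linalg.solve(K,[uv[0],uv[1],1]); return -R.T@t,d
def onz(out,uv,z):
    c,d=ray(out,uv); return c+d*(z-c[2])/d[2]
def tri(*obs):
    A=[];b=[]
    for o,uv in obs:
        c,d=ray(o,uv); d=d/np.linalg.norm(d); P=np.eye(3)-np.outer(d,d); A.append(P); b.append(P@c)
    A=np.vstack(A);b=np.hstack(b); x=np.linalg.lstsq(A,b,rcond=None)[0]
    return x, np.linalg.norm(A@x-b)
def proj(out,X):
    K,R,t=cal(out); p=K@(R@np.asarray(X,float)+t); return p[:2]/p[2]
E
python3 - <<'E'
from h import *
np.set_printoptions(precision=4,suppress=True)
for n in('scene','side','wrist'):
    s=snap(n,n+'0'); print(n,-s['R'].T@s['t'],s['R'][2],s['camera_matrix'][0,0])
st=manip.state(); print(st, manip.tcp_to_grasp)
E
```

```text
scene [1.2723 0.1267 0.5735] [-0.8354 -0.1242 -0.5354] 364.62198041365355
side [-0.1583 -0.8619  0.8299] [ 0.5518  0.6443 -0.5295] 477.9995573036023
wrist [0.1491 0.6362 0.3724] [ 0.2568 -0.0905 -0.9622] 303.84252079275046
{'time_s': 0.15, 'joints': array([-1.334 ,  0.399 ,  0.045 ,  1.5376, -0.0187,  1.2069, -0.0507]), 'joint_vel': array([-0.0003, -0.0022,  0.0006, -0.006 , -0.0009, -0.0001,  0.0013]), 'tau': array([  0.0024, -47.5561,   1.3668, -25.4511,   0.0117,   0.0066,
        -0.    ]), 'ee_pos': array([0.2141, 0.6135, 0.4039]), 'orientation': array([-0.5247, -3.0973,  0.0023]), 'ft_force': array([-0.8001,  0.5694,  0.2931]), 'moment': array([-0.0075,  0.0011,  0.0254]), 'gripper_force': 0.0, 'gripper_width': 0.08515351708409194} 0.1547
```

View pics/scene0.png

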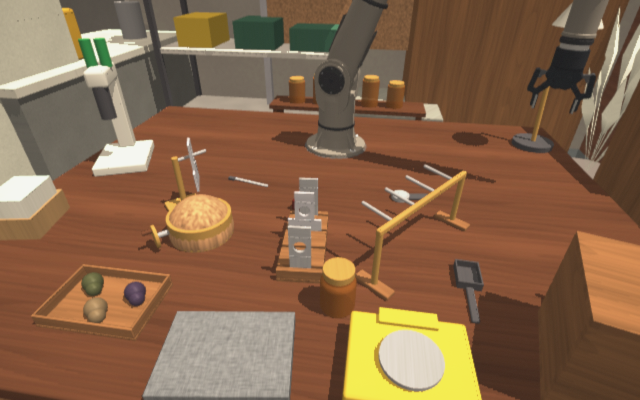

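View pics/side0.png

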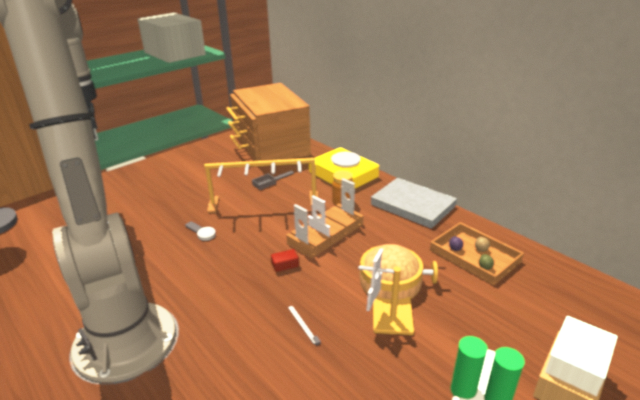

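The scene view shows the stage (~200,220) with the old plate on its peg (~193,165), the block (~303,245) with three plates, and the stand (~420,220) with four pegs. The side view shows the jasper at (285,261) and the tweezers at (303,325). Next I'll enlarge crops.

Run:
```python
import cv2
a=cv2.imread('pics/scene0.png')[125:285,155:475]; cv2.imwrite('pics/sc0c.png',cv2.resize(a,None,fx=2.5,fy=2.5,interpolation=cv2.INTER_CUBIC))
a=cv2.imread('pics/side0.png')[145:345,185:451]; cv2.imwrite('pics/si0c.png',cv2.resize(a,None,fx=3,fy=3,interpolation=cv2.INTER_CUBIC))
```

```text
(no output)
```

View pics/sc0c.png

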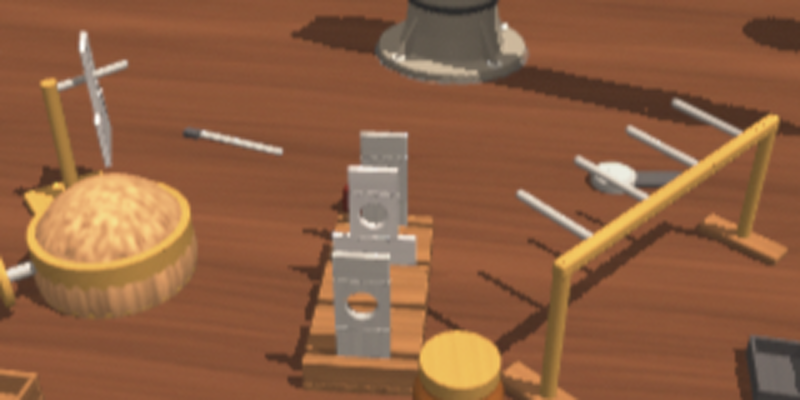

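View pics/si0c.png

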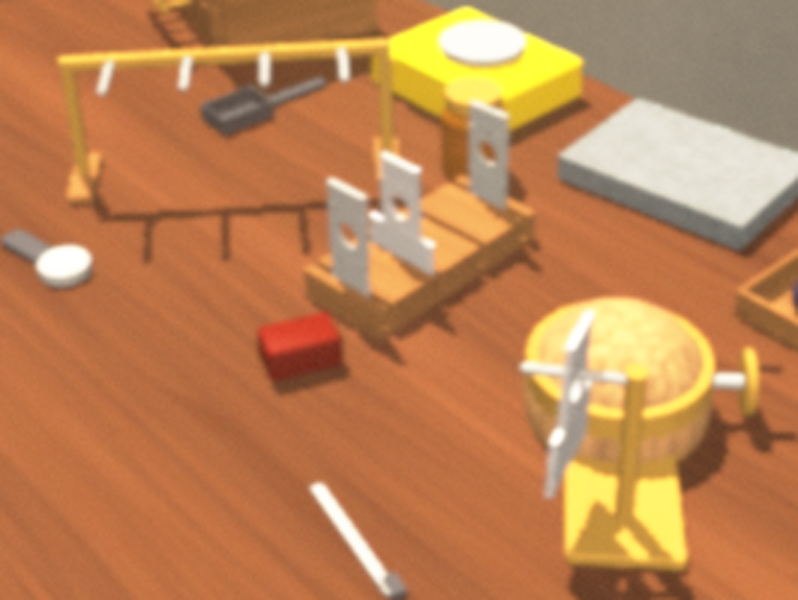

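Run:
```python
from h import *
np.set_printoptions(precision=4,suppress=True)
P={'stage_tip':((127,65),(522,366)),'stage_root':((58,87),(630,378)),
'g1_-y':((361,133),(366,202)),'g1_+y':((408,134),(328,180)),
'nl_-y':((349,168),(421,172)),'nl_+y':((398,168),(381,153)),
'g4_-y':((333,254),(508,122)),'g4_+y':((390,254),(470,103)),
'p1t':((676,103),(103,93)),'p2t':((629,129),(184,88)),'p3t':((578,160),(264,83)),'p4t':((519,193),(345,79)),
'p1r':((742,137),(110,62)),'p2r':((697,165),(187,58)),'p3r':((646,199),(264,55)),'p4r':((592,237),(341,50)),
'old_top':((83,33),(588,313)),'old_eye':((95,75),(576,388)), 'old_bot':((107,165),(548,496))}
for k,(a,b) in P.items():
    x,e=tri(('scene0',(155+a[0]/2.5,125+a[1]/2.5)),('side0',(185+b[0]/3,145+b[1]/3))); print(k,x,round(e,4))
for p in [(258,325),(300,315),(341,345),(272,352)]: print('jas top',onz('side0',(185+p[0]/3,145+p[1]/3),.035))
for p in [(305,285),(395,335),(533,238)]: print('rack',onz('side0',(185+p[0]/3,145+p[1]/3),0.0))
for p in [(320,488),(395,588),(65,262)]: print('tweez,loupe',onz('side0',(185+p[0]/3,145+p[1]/3),.01))
for p in [(526,355),(713,360),(620,298)]: print('drum rim',onz('side0',(185+p[0]/3,145+p[1]/3),.065))
```

```text
stage_tip [ 0.4371 -0.3043  0.1524] 0.0011
stage_root [ 0.4889 -0.3604  0.1467] 0.004
g1_-y [ 0.5132 -0.0358  0.1342] 0.0038
g1_+y [0.5097 0.0112 0.1363] 0.0019
nl_-y [ 0.5809 -0.0337  0.1355] 0.004
nl_+y [0.5744 0.0122 0.1372] 0.0014
g4_-y [ 0.7063 -0.0206  0.1326] 0.004
g4_+y [0.7019 0.0261 0.1357] 0.0021
p1t [0.434  0.2693 0.1523] 0.0028
p2t [0.497  0.2202 0.1533] 0.0024
p3t [0.5607 0.1728 0.1531] 0.0014
p4t [0.6239 0.1233 0.1535] 0.0015
p1r [0.4794 0.3286 0.146 ] 0.0001
p2r [0.5415 0.2797 0.1471] 0.0007
p3r [0.6042 0.2308 0.1464] 0.0006
p4r [0.6687 0.1841 0.1471] 0.0012
old_top [ 0.47   -0.3321  0.2004] 0.005
old_eye [ 0.4535 -0.3382  0.1446] 0.0061
old_bot [ 0.4489 -0.3351  0.0339] 0.0096
jas top [ 0.4082 -0.0088  0.035 ]
jas top [ 0.4449 -0.023   0.035 ]
jas top [ 0.4448 -0.0812  0.035 ]
jas top [ 0.3944 -0.0477  0.035 ]
rack [0.5043 0.048  0.    ]
rack [ 0.5173 -0.0694  0.    ]
rack [ 0.7231 -0.047   0.    ]
tweez,loupe [ 0.3367 -0.1843  0.01  ]
tweez,loupe [ 0.313  -0.3016  0.01  ]
tweez,loupe [0.346  0.2286 0.01  ]
drum rim [ 0.5268 -0.2255  0.065 ]
drum rim [ 0.6351 -0.3345  0.065 ]
drum rim [ 0.6432 -0.2268  0.065 ]
```

The scene crop shows plates in slots 1, 2 and 4, with the wide-footed new lot in slot 2. That makes two gauges, and all four stand pegs are free. The side crop shows the jasper at about (300,345) in the crop. Coarse positions are in hand, so I'll move to closer wrist views.

Emit:
arm_command:
  twist:
    - [0,0,-0.16]
    - [0,0,-0.16]
    - [0,0,-0.16]
    - [0,0,-0.16]
    - [0,0,-0.16]
  translation:
    - [0.5,-0.6,0.1]
    - [0.5,-0.6,0.1]
    - [0.5,-0.6,0.1]
    - [0.5,-0.6,0.1]
    - [0.5,-0.6,0.1]
  fingers: [1,1,1,1,1]

```text
time_s: 0.65
ee_pos: [0.3665, 0.4305, 0.4351]
orientation: [1.039, 2.963, -0.001]
ft_force: [0.3, 0.1, 0.4]
gripper_width: 0.0854
gripper_force: 0.0
```

Emit:
arm_command:
  twist:
    - [0,0,-0.2]
    - [0,0,-0.2]
    - [0,0,-0.2]
    - [0,0,-0.2]
    - [0,0,-0.2]
  translation:
    - [0.16,-0.46,0.04]
    - [0.16,-0.46,0.04]
    - [0.16,-0.46,0.04]
    - [0.16,-0.46,0.04]
    - [0.16,-0.46,0.04]
  fingers: [1,1,1,1,1]

```text
time_s: 1.15
ee_pos: [0.4125, 0.2946, 0.4469]
orientation: [-1.631, -2.684, -0.001]
ft_force: [-0.1, 0.9, 0.3]
gripper_width: 0.0854
gripper_force: 0.0
```

Emit:
arm_command:
  twist:
    - [0,0,-0.2]
    - [0,0,-0.2]
    - [0,0,-0.2]
    - [0,0,-0.2]
    - [0,0,-0.2]
  translation:
    - [0.16,-0.46,0.04]
    - [0.16,-0.46,0.04]
    - [0.16,-0.46,0.04]
    - [0.16,-0.46,0.04]
    - [0.16,-0.46,0.04]
  fingers: [1,1,1,1,1]

```text
time_s: 1.65
ee_pos: [0.4601, 0.1585, 0.4587]
orientation: [-2.15, -2.29, -0.001]
ft_force: [0.1, 1.0, 0.0]
gripper_width: 0.0851
gripper_force: 0.0
```

Run:
```python
from h import *
s=snap('wrist','wB'); print(-s['R'].T@s['t']); cv2.imwrite('pics/wBb.png',cv2.resize(s['image'],None,fx=1.25,fy=1.25,interpolation=cv2.INTER_CUBIC))
```

```text
[0.45597324 0.22746967 0.42730284]
```

View pics/wBb.png

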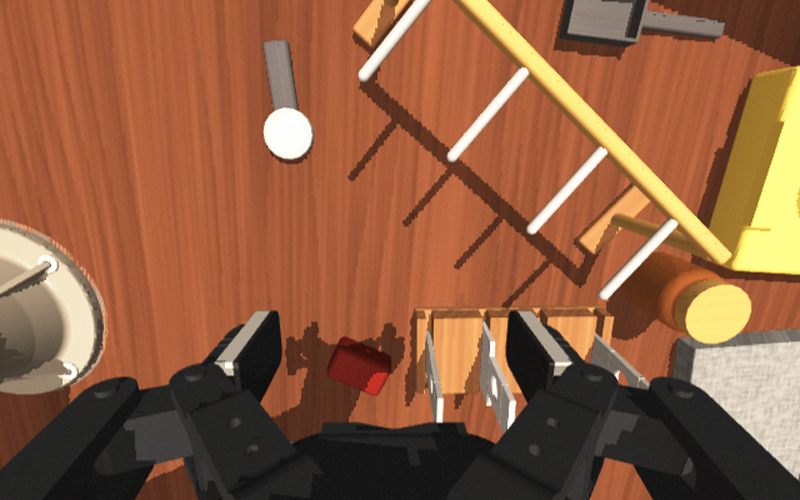

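Emit:
arm_command:
  twist:
    - [0,0,-0.2]
    - [0,0,-0.2]
    - [0,0,-0.2]
    - [0,0,-0.2]
    - [0,0,-0.2]
  translation:
    - [-0.02,-0.65,0.0]
    - [-0.02,-0.65,0.0]
    - [-0.02,-0.65,0.0]
    - [-0.02,-0.65,0.0]
    - [-0.02,-0.65,0.0]
  fingers: [1,1,1,1,1]

```text
time_s: 2.2
ee_pos: [0.4537, -0.0414, 0.4589]
orientation: [2.584, 1.784, -0.001]
ft_force: [0.2, 0.4, 0.4]
gripper_width: 0.0853
gripper_force: 0.0
```

Emit:
arm_command:
  twist:
    - [0,0,-0.22]
    - [0,0,-0.22]
    - [0,0,-0.22]
    - [0,0,-0.22]
    - [0,0,-0.22]
  translation:
    - [-0.06,-0.6,0.0]
    - [-0.06,-0.6,0.0]
    - [-0.06,-0.6,0.0]
    - [-0.06,-0.6,0.0]
    - [-0.06,-0.6,0.0]
  fingers: [1,1,1,1,1]

```text
time_s: 2.7
ee_pos: [0.4361, -0.2193, 0.4588]
orientation: [2.921, 1.149, -0.002]
ft_force: [-0.1, 0.0, 0.0]
gripper_width: 0.0855
gripper_force: 0.0
```

Run:
```python
from h import *
s=snap('wrist','wD'); print(-s['R'].T@s['t'],manip.state()['ee_pos']); cv2.imwrite('pics/wDb.png',cv2.resize(s['image'],None,fx=1.25,fy=1.25,interpolation=cv2.INTER_CUBIC))
```

```text
[ 0.48683614 -0.17234721  0.42728018] [ 0.43694058 -0.2167571   0.45851416]
```

View pics/wDb.png

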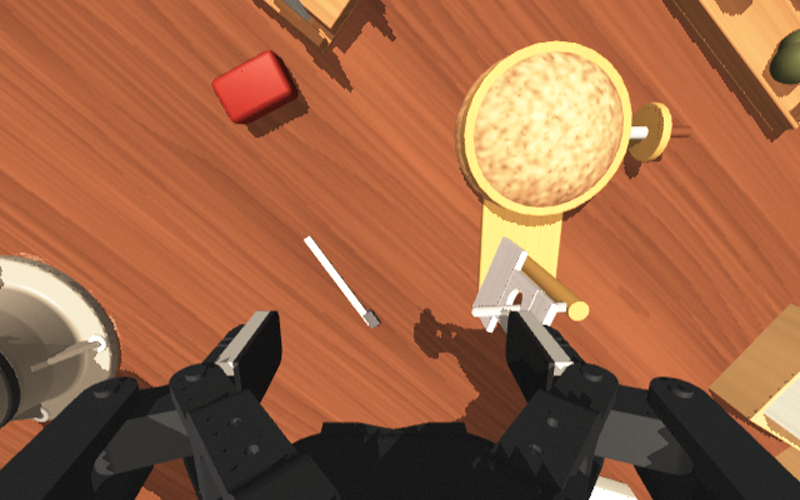

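wB shows peg tips at (363,77), (453,157), (532,230) and (604,296), with roots at (525,72), (605,152) and (672,226) in the enlarged frame. wD shows the drum rim centred at about (547,128) and the old plate at (510,285), half hidden by a finger. I'll shift to see it clear.

Emit:
arm_command:
  twist:
    - [0,0,0]
    - [0,0,0]
    - [0,0,0]
  translation:
    - [-0.25,-0.23,0]
    - [-0.25,-0.23,0]
    - [-0.25,-0.23,0]
  fingers: [0.6,0.6,0.6]

```text
time_s: 3.05
ee_pos: [0.358, -0.2884, 0.4587]
orientation: [-2.923, -1.15, 0.0]
ft_force: [0.3, 0.6, -0.8]
gripper_width: 0.0511
gripper_force: 0.0
```

Run:
```python
from h import *
np.set_printoptions(precision=4,suppress=True)
s=snap('wrist','wE'); print(manip.state()['ee_pos']); cv2.imwrite('pics/wEb.png',cv2.resize(s['image'][0:300,200:600],None,fx=2,fy=2,interpolation=cv2.INTER_CUBIC))
f=lambda o,p:(o,(p[0]/1.25,p[1]/1.25))
B={'p1t':(363,77),'p2t':(453,157),'p3t':(532,230),'p4t':(604,296)}
S={'p1t':((676,103),(103,93)),'p2t':((629,129),(184,88)),'p3t':((578,160),(264,83)),'p4t':((519,193),(345,79))}
for k in B:
    a,b=S[k]; x,e=tri(f('wB',B[k]),('scene0',(155+a[0]/2.5,125+a[1]/2.5)),('side0',(185+b[0]/3,145+b[1]/3))); print(k,x,e, onz(*f('wB',B[k]),.154))
for k,p in {'p1r':(428,2),'p2r':(525,72),'p3r':(605,152),'p4r':(672,226)}.items(): print(k,onz(*f('wB',p),.147))
print('drum',onz(*f('wD',(547,128)),.065))
for p in [(213,86),(270,52),(297,90),(240,124)]: print('jas',onz(*f('wD',p),.035))
for p in [(305,238),(375,320)]: print('twz',onz(*f('wD',p),.006))
for p in [(415,308),(612,313)]: print('rack',onz(*f('wB',p),.033))
```

```text
[ 0.3603 -0.2862  0.4587]
p1t [0.4336 0.2689 0.1523] 0.0029739688925979626 [0.4333 0.2682 0.154 ]
p2t [0.4977 0.2205 0.1534] 0.0025916634455102443 [0.4983 0.2207 0.154 ]
p3t [0.5614 0.1727 0.1534] 0.0017800619345844514 [0.5619 0.1724 0.154 ]
p4t [0.625  0.1238 0.1538] 0.0021762824287417013 [0.6261 0.1241 0.154 ]
p1r [0.4728 0.3166 0.147 ]
p2r [0.5421 0.2793 0.147 ]
p3r [0.6074 0.2309 0.147 ]
p4r [0.6694 0.1807 0.147 ]
drum [ 0.5912 -0.2668  0.065 ]
jas [ 0.4071 -0.0118  0.035 ]
jas [ 0.4676 -0.0335  0.035 ]
jas [ 0.4591 -0.0727  0.035 ]
jas [ 0.3969 -0.0514  0.035 ]
twz [ 0.341  -0.1712  0.006 ]
twz [ 0.3193 -0.2989  0.006 ]
rack [0.4919 0.0503 0.033 ]
rack [0.7148 0.0584 0.033 ]
```

View pics/wEb.png

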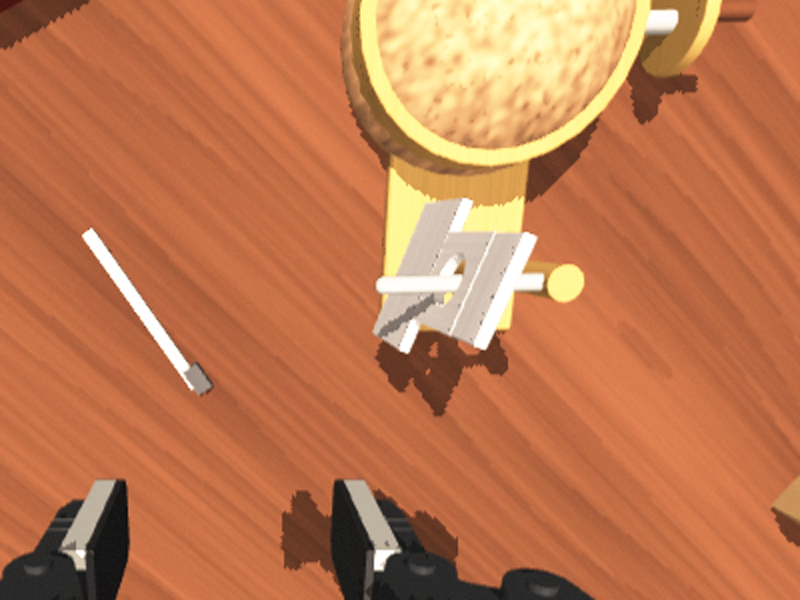

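wE, in crop pixels at 2x with a 200 px offset: the peg runs from tip (379,285) to column cap (565,283). The old plate's top edge runs from (531,237) to (481,347), and its foot edge from (432,203) to (376,335).

Run:
```python
from h import *
np.set_printoptions(precision=4,suppress=True)
f=lambda p:(200+p[0]/2,p[1]/2)
for z in (.185,.191,.197):
    a=onz('wE',f((531,237)),z);b=onz('wE',f((481,347)),z); d=a-b; print(z,a,b,(a+b)/2,np.linalg.norm(d),np.degrees(np.arctan2(d[1],d[0]))-90)
for z in (.055,.065,.075):
    a=onz('wE',f((432,203)),z);b=onz('wE',f((376,335)),z); print('foot',z,(a+b)/2,np.linalg.norm(a-b))
print('tip',onz('wE',f((379,285)),.154),'cap',onz('wE',f((565,283)),.155), 'tri tip',tri(('wE',f((379,285))),('side0',(185+522/3,145+366/3))))
g=lambda p:(p[0]/1.25,p[1]/1.25)
print('cap tri',tri(('wE',f((565,283))),('wD',g((578,311)))))
# drum rim: segment yellow rim outer edge in wD
m=lambda o:(cv2.imread(f'pics/{o}.png'))
# rack plates tops from scene/side + wB
for k,p in {'loupe':(288,133),'jar':(714,309)}.items(): print(k,onz('wB',g(p),{'loupe':.014,'jar':.1}[k]))
st=manip.state();print(st['ee_pos'],st['orientation'],st['gripper_width'])
```

```text
0.185 [ 0.4852 -0.3283  0.185 ] [ 0.444 -0.347  0.185] [ 0.4646 -0.3377  0.185 ] 0.04529373082886014 -65.56056279489619
0.191 [ 0.4833 -0.3262  0.191 ] [ 0.4431 -0.3444  0.191 ] [ 0.4632 -0.3353  0.191 ] 0.04417196273595229 -65.56056279489624
0.197 [ 0.4814 -0.324   0.197 ] [ 0.4422 -0.3418  0.197 ] [ 0.4618 -0.3329  0.197 ] 0.04305019464304441 -65.56056279489621
foot 0.055 [ 0.4614 -0.3343  0.055 ] 0.08237452368833452
foot 0.065 [ 0.46   -0.3318  0.065 ] 0.08016171645334924
foot 0.075 [ 0.4586 -0.3293  0.075 ] 0.0779489092183639
tip [ 0.4359 -0.3062  0.154 ] cap [ 0.4924 -0.3654  0.155 ] tri tip (array([ 0.436 , -0.3063,  0.1539]), np.float64(8.463173156611821e-05))
cap tri (array([ 0.4925, -0.3655,  0.1545]), np.float64(0.00011686125406757556))
loupe [0.3461 0.2304 0.014 ]
jar [0.7652 0.0973 0.1   ]
[ 0.3603 -0.2862  0.4587] [-2.9206 -1.1544 -0.0024] 0.051300924588114416
```

Emit:
arm_command:
  twist:
    - [0,0,-0.155]
    - [0,0,-0.155]
    - [0,0,-0.155]
    - [0,0,-0.155]
  translation:
    - [0.342,-0.163,0]
    - [0.342,-0.163,0]
    - [0.342,-0.163,0]
    - [0.342,-0.163,0]
  fingers: [0.6,0.6,0.6,0.6]

```text
time_s: 3.5
ee_pos: [0.4694, -0.3315, 0.4562]
orientation: [-3.066, -0.681, 0.007]
ft_force: [-0.6, 0.7, -0.2]
gripper_width: 0.0512
gripper_force: 0.0
```

Emit:
arm_command:
  twist:
    - [0,0,0]
    - [0,0,0]
    - [0,0,0]
    - [0,0,0]
    - [0,0,0]
  translation:
    - [0,0,-0.15]
    - [0,0,-0.25]
    - [0,0,-0.35]
    - [0,0,-0.393]
    - [0,0,-0.393]
  fingers: [0.6,0.6,0.6,0.6,0.6]

```text
time_s: 4.0
ee_pos: [0.4638, -0.3331, 0.3395]
orientation: [-3.065, -0.671, 0.002]
ft_force: [1.0, 0.2, 0.2]
gripper_width: 0.051
gripper_force: 0.0
```

Run:
```python
from h import *
np.set_printoptions(precision=4,suppress=True)
a=snap('side','s1')['image'];b=snap('scene','c1')['image'];st=manip.state();print(st['ee_pos'],st['orientation'],st['ft_force'])
A=cv2.resize(a[190:340,330:480],None,fx=2.6,fy=2.6);B=cv2.resize(b[100:250,130:280],None,fx=2.6,fy=2.6);cv2.imwrite('pics/v1.png',np.hstack([A,B]))
```

```text
[ 0.4643 -0.3348  0.3421] [3.0685 0.6702 0.0028] [0.4472 0.2641 0.6607]
```

View pics/v1.png

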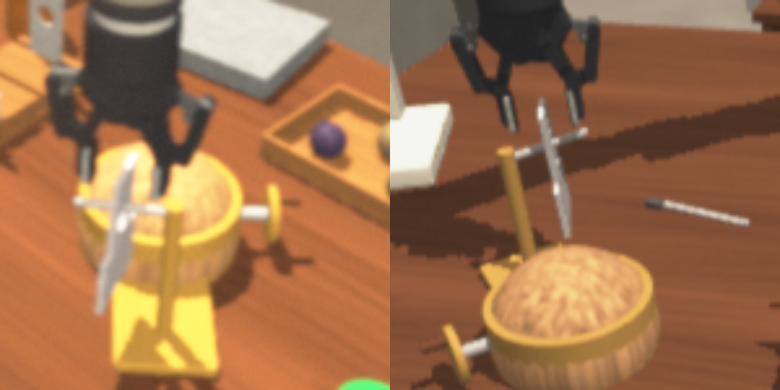

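The plate's top edge sits between the open fingers in both views. I'll close on it.

Emit:
arm_command:
  twist:
    - [0,0,0]
    - [0,0,0]
    - [0,0,0]
    - [0,0,0]
    - [0,0,0]
  translation:
    - [0,0,0]
    - [0,0,0]
    - [0,0,0]
    - [0,0,0]
    - [0,0,0]
  fingers: [0,0,0,0,0]
  grip_force: 60

```text
time_s: 4.6
ee_pos: [0.464, -0.3353, 0.3416]
orientation: [3.07, 0.668, 0.002]
ft_force: [-0.2, 2.3, 4.7]
gripper_width: 0.0047
gripper_force: 60.4
```

Emit:
arm_command:
  twist:
    - [0,0,0]
    - [0,0,0]
  translation:
    - [0,0,0.0]
    - [0,0,0.0]
  fingers: [0,0]

```text
time_s: 4.8
ee_pos: [0.464, -0.3353, 0.3416]
orientation: [3.07, 0.669, 0.002]
ft_force: [0.1, 3.3, 5.4]
gripper_width: 0.0048
gripper_force: 60.5
```

Emit:
arm_command:
  twist:
    - [0,0,0]
    - [0,0,0]
    - [0,0,0.06]
    - [0,0,0.11]
    - [0,0,0.158]
  translation:
    - [0,0,0.015]
    - [0,0,0.03]
    - [0,0,0.03]
    - [0,0,0.03]
    - [0,0,0.03]
  fingers: [0,0,0,0,0]

```text
time_s: 5.3
ee_pos: [0.4636, -0.3351, 0.3496]
orientation: [-2.915, -1.171, 0.001]
ft_force: [-0.1, 0.6, -2.0]
gripper_width: 0.0045
gripper_force: 59.4
```

Run:
```python
from h import *
np.set_printoptions(precision=4,suppress=True)
a=snap('side','s2')['image'];b=snap('scene','c2')['image'];st=manip.state();print(st['ee_pos'],st['orientation'],st['ft_force'],st['gripper_width'])
A=cv2.resize(a[190:340,330:480],None,fx=2.6,fy=2.6);B=cv2.resize(b[100:250,130:280],None,fx=2.6,fy=2.6);cv2.imwrite('pics/v2.png',np.hstack([A,B]))
```

```text
[ 0.4635 -0.3352  0.3497] [-2.9176 -1.1642 -0.    ] [-0.8078  0.4692 -2.6494] 0.004647802258817311
```

View pics/v2.png

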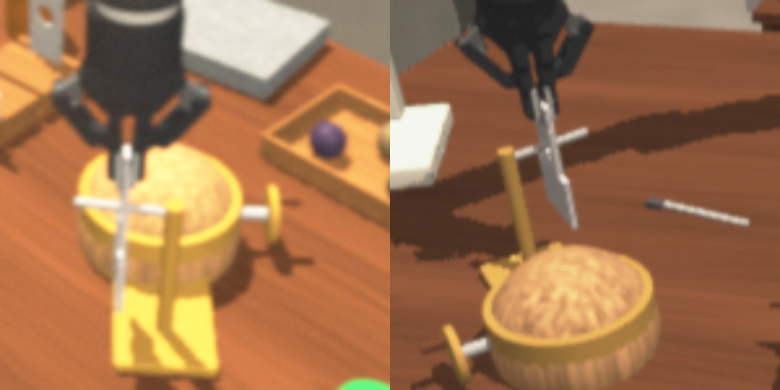

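The plate is off the peg surface and held upright, reading about 2.6 N of weight. Now I'll withdraw towards the tip, raise it and carry it to stand peg 1.

Emit:
arm_command:
  twist:
    - [0,0,0]
    - [0,0,0]
    - [0,0,0]
    - [0,0,0]
    - [0,0,0]
  translation:
    - [-0.069,0.072,0.01]
    - [-0.138,0.145,0.02]
    - [-0.207,0.217,0.031]
    - [-0.207,0.217,0.19]
    - [-0.207,0.217,0.35]
  fingers: [0,0,0,0,0]

```text
time_s: 5.9
ee_pos: [0.3997, -0.2689, 0.4534]
orientation: [-2.915, -1.159, 0.006]
ft_force: [3.3, -0.2, -0.5]
gripper_width: 0.0048
gripper_force: 59.6
```

Emit:
arm_command:
  twist:
    - [0,0,0.333]
    - [0,0,0.333]
    - [0,0,0.333]
    - [0,0,0.333]
    - [0,0,0.333]
  translation:
    - [0.228,0.8,0.08]
    - [0.228,0.8,0.08]
    - [0.228,0.8,0.08]
    - [0.228,0.8,0.08]
    - [0.228,0.8,0.08]
  fingers: [0,0,0,0,0]

```text
time_s: 6.4
ee_pos: [0.4697, -0.0293, 0.479]
orientation: [-2.342, -2.094, -0.002]
ft_force: [1.1, -1.2, -2.7]
gripper_width: 0.0049
gripper_force: 59.4
```

Emit:
arm_command:
  twist:
    - [0,0,0.33]
    - [0,0,0.33]
    - [0,0,0.33]
    - [0,0,0.33]
    - [0,0,0.33]
  translation:
    - [-0.1,0.5,0]
    - [-0.1,0.5,0]
    - [-0.1,0.5,0]
    - [-0.1,0.5,0]
    - [-0.1,0.5,0]
  fingers: [0,0,0,0,0]

```text
time_s: 6.9
ee_pos: [0.4392, 0.1212, 0.4783]
orientation: [-1.488, -2.767, 0.002]
ft_force: [0.7, -0.4, -3.4]
gripper_width: 0.0048
gripper_force: 59.4
```

Emit:
arm_command:
  twist:
    - [0,0,0.168]
    - [0,0,0.168]
    - [0,0,0.168]
    - [0,0,0.168]
    - [0,0,0.168]
  translation:
    - [-0.092,0.403,0]
    - [-0.092,0.403,0]
    - [-0.092,0.403,0]
    - [-0.092,0.403,0]
    - [-0.092,0.403,0]
  fingers: [0,0,0,0,0]

```text
time_s: 7.4
ee_pos: [0.4124, 0.2397, 0.4783]
orientation: [0.993, 2.98, -0.003]
ft_force: [0.1, -1.4, -1.9]
gripper_width: 0.0045
gripper_force: 59.4
```

```bash
cat >> h.py <<'E'
def pose():
    np.set_printoptions(precision=4,suppress=True)
    st=manip.state(); o=st['orientation']; R=cv2.Rodrigues(o)[0]
    print('t',st['time_s'],'tcp',st['ee_pos'],'psi',round(float(np.degrees(np.arctan2(R[1,1],R[0,1]))),2),'tilt',R[:2,2],'F',st['ft_force'],'w',st['gripper_width'],'g',st['gripper_force']); return st['ee_pos'],R
def to(x,y,z,psi):
    p,R=pose(); c=np.degrees(np.arctan2(R[1,1],R[0,1])); print('shift',(np.array([x,y,z])-p)/.3,'twist z',(psi-c)/120)
E
python3 - <<'E'
from h import *
to(.4125,.241,.48,52.85); to(.4125,.241,.3541,52.85)
E
```

```text
t 7.4 tcp [0.4124 0.2397 0.4783] psi 53.14 tilt [-0.0003 -0.0019] F [ 0.0824 -1.3561 -1.9082] w 0.004522960388349274 g 59.40717101097107
shift [0.0003 0.0043 0.0056] twist z -0.0024205447044983804
t 7.4 tcp [0.4124 0.2397 0.4783] psi 53.14 tilt [-0.0003 -0.0019] F [ 0.0824 -1.3561 -1.9082] w 0.004522960388349274 g 59.40717101097107
shift [ 0.0003  0.0043 -0.414 ] twist z -0.0024205447044983804
```

Emit:
arm_command:
  twist:
    - [0,0,0]
    - [0,0,0]
    - [0,0,0]
    - [0,0,0]
    - [0,0,0]
  translation:
    - [0,0.003,-0.15]
    - [0,0.003,-0.28]
    - [0,0.003,-0.38]
    - [0,0.003,-0.412]
    - [0,0.003,-0.412]
  fingers: [0,0,0,0,0]

```text
time_s: 7.9
ee_pos: [0.4125, 0.2395, 0.3544]
orientation: [-0.995, -2.979, 0.004]
ft_force: [-0.2, -0.3, -1.8]
gripper_width: 0.0046
gripper_force: 59.4
```

Emit:
arm_command:
  twist:
    - [0,0,0]
    - [0,0,0]
    - [0,0,0]
    - [0,0,0]
  translation:
    - [0.03,0.04,0]
    - [0.06,0.08,0]
    - [0.08,0.106,0]
    - [0.1,0.132,0]
  fingers: [0,0,0,0]

```text
time_s: 8.3
ee_pos: [0.4434, 0.2819, 0.3566]
orientation: [0.99, 2.98, 0.004]
ft_force: [0.7, 0.5, -1.9]
gripper_width: 0.0051
gripper_force: 59.4
```

Run:
```python
from h import *
pose()
a=snap('side','s3')['image'];b=snap('scene','c3')['image']
A=cv2.resize(a[130:260,190:320],None,fx=3,fy=3);B=cv2.resize(b[110:240,360:490],None,fx=3,fy=3);cv2.imwrite('pics/v3.png',np.hstack([A,B]))
```

```text
t 8.3 tcp [0.4434 0.2819 0.3566] psi 53.26 tilt [0.0023 0.0019] F [ 0.7439  0.454  -1.9083] w 0.005078241522912495 g 59.403231739997864
```

View pics/v3.png

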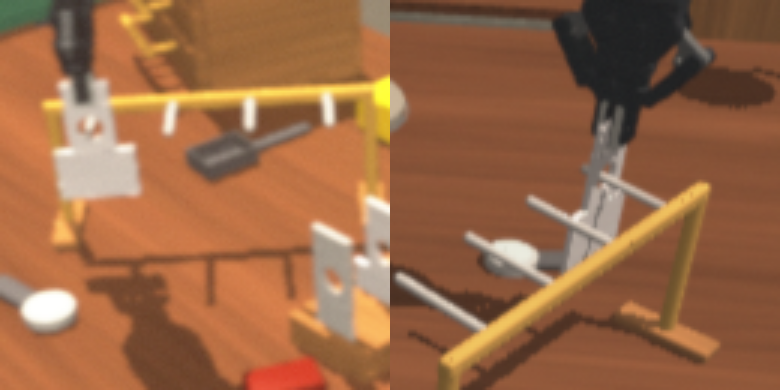

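The eye is threaded on peg 1: its tip shows through the eye on the left and protrudes beyond the plate on the right. I'll advance to mid-peg, lower and release.

Emit:
arm_command:
  twist:
    - [0,0,0]
    - [0,0,0]
    - [0,0,0]
    - [0,0,0]
    - [0,0,0]
  translation:
    - [0.024,0.032,-0.007]
    - [0.048,0.063,-0.015]
    - [0.048,0.063,-0.03]
    - [0.048,0.063,-0.045]
    - [0.048,0.063,-0.052]
  fingers: [0,0,0,0,0]

```text
time_s: 8.9
ee_pos: [0.457, 0.2997, 0.3413]
orientation: [-0.991, -2.981, -0.002]
ft_force: [-5.1, -1.8, 19.3]
gripper_width: 0.0047
gripper_force: 62.7
```

Emit:
arm_command:
  twist:
    - [0,0,0]
    - [0,0,0]
    - [0,0,0]
    - [0,0,0]
    - [0,0,0]
  translation:
    - [0,0,0]
    - [0,0,0]
    - [0,0,0]
    - [0,0,0]
    - [0,0,0]
  fingers: [0,0.1,0.2,0.5,0.5]

```text
time_s: 9.4
ee_pos: [0.4566, 0.2994, 0.3393]
orientation: [-0.991, -2.981, 0.001]
ft_force: [-0.7, -0.2, 0.7]
gripper_width: 0.0427
gripper_force: 0.0
```

Emit:
arm_command:
  twist:
    - [0,0,0]
    - [0,0,0]
    - [0,0,-0.2]
    - [0,0,-0.2]
    - [0,0,-0.2]
  translation:
    - [0,0,0.15]
    - [0,0,0.3]
    - [0.18,-0.4,0.33]
    - [0.18,-0.4,0.33]
    - [0.18,-0.4,0.33]
  fingers: [0.5,0.5,0.5,0.5,0.5]

```text
time_s: 9.9
ee_pos: [0.5118, 0.1756, 0.4395]
orientation: [1.6, 2.701, 0.001]
ft_force: [-0.8, 0.6, 0.1]
gripper_width: 0.0428
gripper_force: 0.0
```

Emit:
arm_command:
  twist:
    - [0,0,-0.21]
    - [0,0,-0.21]
    - [0,0,-0.21]
    - [0,0,-0.21]
    - [0,0,-0.21]
  translation:
    - [0.2,-0.7,0]
    - [0.2,-0.7,0]
    - [0.2,-0.7,0]
    - [0.2,-0.7,0]
    - [0.2,-0.7,0]
  fingers: [0.5,0.5,0.5,0.5,0.5]

```text
time_s: 10.4
ee_pos: [0.5706, -0.0367, 0.439]
orientation: [2.149, 2.287, -0.003]
ft_force: [-0.1, -0.4, 0.1]
gripper_width: 0.0425
gripper_force: 0.0
```

Emit:
arm_command:
  twist:
    - [0,0,0]
    - [0,0,0]
    - [0,0,0]
    - [0,0,0]
  translation:
    - [0.1,-0.3,-0.06]
    - [0.1,-0.3,-0.06]
    - [0.1,-0.3,-0.06]
    - [0.1,-0.3,-0.06]
  fingers: [0.5,0.5,0.5,0.5]

```text
time_s: 10.8
ee_pos: [0.6004, -0.122, 0.42]
orientation: [-2.145, -2.294, 0.002]
ft_force: [0.0, 0.2, 0.3]
gripper_width: 0.0428
gripper_force: 0.0
```

Run:
```python
from h import *
pose()
w=snap('wrist','wF')['image'];a=snap('side','s4')['image']
W=cv2.resize(w,None,fx=1.25,fy=1.25,interpolation=cv2.INTER_CUBIC); W[0:240,0:0]=0
A=cv2.resize(a[130:220,190:310],None,fx=2,fy=2); W[320:500,0:240]=A
cv2.imwrite('pics/v4.png',W)
```

```text
t 10.8 tcp [ 0.6004 -0.122   0.42  ] psi 3.85 tilt [-0.0012 -0.0004] F [0.0135 0.2314 0.2937] w 0.04282357889384584 g 0.0
```

View pics/v4.png

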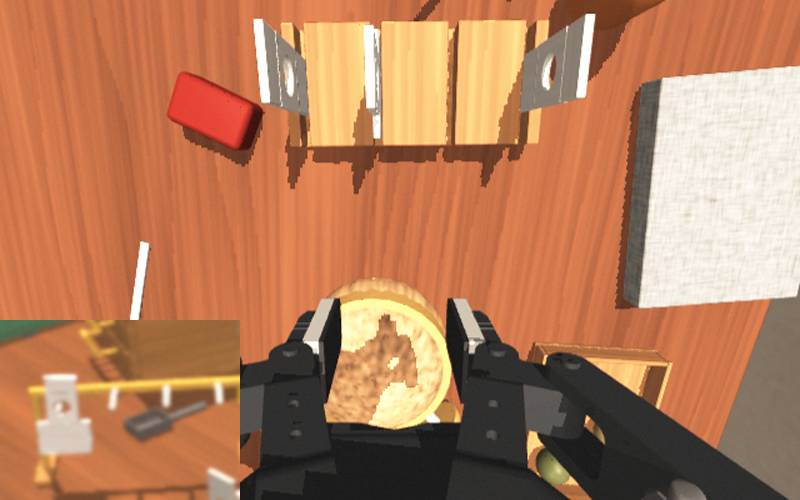

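v4 inset: the old lot hangs on peg 1. Wrist view: top edges at g1 (260,20)–(268,103), new lot (369,27)–(371,107) and g4 (591,15)–(582,97). The jasper is at (214,111).

Run:
```python
from h import *
g=lambda p:(p[0]/1.25,p[1]/1.25)
for k,a,b in [('g1',(260,20),(268,103)),('nl',(369,27),(371,107)),('g4',(591,15),(582,97))]:
    A=onz('wF',g(a),.138);B=onz('wF',g(b),.138);d=A-B;print(k,(A+B)/2,np.linalg.norm(d),np.degrees(np.arctan2(d[1],d[0]))-90)
    print('  proj check scene crop of mid', (proj('scene0',(A+B)/2)-[155,125])*2.5, 'side',(proj('side0',(A+B)/2)-[185,145])*3)
for p in [(182,72),(168,112),(243,150),(261,106)]: print('jas',onz('wF',g(p),.035))
for p in [(283,23),(547,21),(283,146),(539,143)]: print('rack',onz('wF',g(p),.033))
```

```text
g1 [ 0.51499767 -0.01221788  0.138     ] 0.04553599461673699 4.636263622499072
  proj check scene crop of mid [382.17164592 134.05062853] side [347.80739469 185.53015565]
nl [ 0.57875797 -0.01090495  0.138     ] 0.04418981187711048 4.491567369350747
  proj check scene crop of mid [371.32273664 168.25226731] side [400.06813639 159.43580267]
g4 [0.70779101 0.00383493 0.138     ] 0.04462632382947671 4.882533264220427
  proj check scene crop of mid [359.43951735 254.42992339] side [488.83082884 106.30883093]
jas [ 0.41148625 -0.00748586  0.035     ]
jas [ 0.39653009 -0.04079727  0.035     ]
jas [ 0.46096948 -0.06877234  0.035     ]
jas [ 0.47815254 -0.03031802  0.035     ]
rack [0.49750926 0.03617968 0.033     ]
rack [0.71644098 0.05242693 0.033     ]
rack [ 0.49640999 -0.06290341  0.033     ]
rack [ 0.72656962 -0.04468917  0.033     ]
```

Emit:
arm_command:
  twist:
    - [0,0,0.006]
    - [0,0,0.006]
    - [0,0,0.006]
    - [0,0,0.006]
  translation:
    - [-0.072,0.37,0]
    - [-0.072,0.37,0]
    - [-0.072,0.37,0]
    - [-0.072,0.37,0]
  fingers: [0.45,0.45,0.45,0.45]

```text
time_s: 11.3
ee_pos: [0.5788, -0.0042, 0.4206]
orientation: [-2.115, -2.321, -0.003]
ft_force: [0.0, -1.2, -0.0]
gripper_width: 0.0387
gripper_force: 0.0
```

Emit:
arm_command:
  twist:
    - [0,0,0]
    - [0,0,0]
    - [0,0,0]
    - [0,0,0]
    - [0,0,0]
  translation:
    - [0,0,-0.15]
    - [0,0,-0.28]
    - [0,0,-0.38]
    - [0,0,-0.438]
    - [0,0,-0.438]
  fingers: [0.45,0.45,0.45,0.45,0.45]

```text
time_s: 11.8
ee_pos: [0.5779, -0.0103, 0.2869]
orientation: [-2.127, -2.309, 0.007]
ft_force: [-0.4, 0.1, 0.0]
gripper_width: 0.0383
gripper_force: 0.0
```

Emit:
arm_command:
  twist:
    - [0,0,0]
    - [0,0,0]
    - [0,0,0]
    - [0,0,0]
    - [0,0,0]
  translation:
    - [0,0,0]
    - [0,0,0]
    - [0,0,0]
    - [0,0,0]
    - [0,0,0]
  fingers: [0,0,0,0,0]
  grip_force: 60

```text
time_s: 12.3
ee_pos: [0.5794, -0.0101, 0.2909]
orientation: [2.127, 2.31, 0.002]
ft_force: [-2.1, -0.3, 6.5]
gripper_width: 0.0043
gripper_force: 60.4
```

Emit:
arm_command:
  twist:
    - [0,0,0]
    - [0,0,0]
    - [0,0,0]
  translation:
    - [0,0,0]
    - [0,0,0]
    - [0,0,0]
  fingers: [0,0,0]

```text
time_s: 12.6
ee_pos: [0.5794, -0.0101, 0.291]
orientation: [2.127, 2.31, 0.002]
ft_force: [-1.8, -0.9, 6.3]
gripper_width: 0.0045
gripper_force: 60.4
```

```bash
python3 -c "
from h import *
pose()"
```

```text
t 12.6 tcp [ 0.5794 -0.0101  0.291 ] psi 4.74 tilt [0.0019 0.0002] F [-1.8408 -0.9498  6.2758] w 0.004506074088996507 g 60.351170897483826
```

Emit:
arm_command:
  twist:
    - [0,0,0]
    - [0,0,0]
    - [0,0,0]
    - [0,0,0]
    - [0,0,0]
  translation:
    - [0,0,0.06]
    - [0,0,0.16]
    - [0,0,0.3]
    - [0,0,0.46]
    - [0,0,0.62]
  fingers: [0,0,0,0,0]

```text
time_s: 13.1
ee_pos: [0.5785, -0.0095, 0.477]
orientation: [-2.127, -2.312, -0.001]
ft_force: [1.2, 0.3, -3.2]
gripper_width: 0.0044
gripper_force: 59.1
```

Emit:
arm_command:
  twist:
    - [0,0,-0.2125]
    - [0,0,-0.2125]
    - [0,0,-0.2125]
    - [0,0,-0.2125]
    - [0,0,-0.2125]
  translation:
    - [-0.28,-0.452,0]
    - [-0.28,-0.452,0]
    - [-0.28,-0.452,0]
    - [-0.28,-0.452,0]
    - [-0.28,-0.452,0]
  fingers: [0,0,0,0,0]

```text
time_s: 13.6
ee_pos: [0.4934, -0.1477, 0.4756]
orientation: [-2.589, -1.779, -0.003]
ft_force: [0.4, 0.2, -1.9]
gripper_width: 0.0045
gripper_force: 59.1
```

Emit:
arm_command:
  twist:
    - [0,0,-0.2125]
    - [0,0,-0.2125]
    - [0,0,-0.2125]
    - [0,0,-0.2125]
    - [0,0,-0.2125]
  translation:
    - [-0.28,-0.452,0]
    - [-0.28,-0.452,0]
    - [-0.28,-0.452,0]
    - [-0.28,-0.452,0]
    - [-0.28,-0.452,0]
  fingers: [0,0,0,0,0]

```text
time_s: 14.1
ee_pos: [0.4108, -0.2813, 0.4754]
orientation: [2.916, 1.169, 0.002]
ft_force: [0.2, 0.3, -2.2]
gripper_width: 0.0046
gripper_force: 59.1
```

```bash
python3 -c "
from h import *
to(.4118,-.281,.357,-46.3)"
```

```text
t 14.1 tcp [ 0.4108 -0.2813  0.4754] psi -46.31 tilt [0.0011 0.0001] F [ 0.2453  0.2883 -2.2197] w 0.004604473470194642 g 59.07517433166504
shift [ 0.0032  0.001  -0.3947] twist z 0.00011995658593063988
```

Emit:
arm_command:
  twist:
    - [0,0,0]
    - [0,0,0]
    - [0,0,0]
    - [0,0,0]
    - [0,0,0]
  translation:
    - [0.003,0,-0.15]
    - [0.003,0,-0.28]
    - [0.003,0,-0.36]
    - [0.003,0,-0.395]
    - [0.003,0,-0.395]
  fingers: [0,0,0,0,0]

```text
time_s: 14.6
ee_pos: [0.4134, -0.2786, 0.3554]
orientation: [-2.911, -1.176, 0.003]
ft_force: [0.0, 0.9, -1.6]
gripper_width: 0.0044
gripper_force: 59.1
```

Emit:
arm_command:
  twist:
    - [0,0,0]
    - [0,0,0]
    - [0,0,0]
    - [0,0,0]
    - [0,0,0]
  translation:
    - [0.03,-0.032,0]
    - [0.06,-0.063,0]
    - [0.09,-0.094,0]
    - [0.115,-0.12,0]
    - [0.115,-0.12,0]
  fingers: [0,0,0,0,0]

```text
time_s: 15.1
ee_pos: [0.4483, -0.3171, 0.358]
orientation: [2.912, 1.172, 0.002]
ft_force: [-0.8, 0.2, -2.2]
gripper_width: 0.0042
gripper_force: 59.1
```

Run:
```python
from h import *
to(.4636,-.3352,.353,-46.3)
a=snap('side','s5')['image'];b=snap('scene','c5')['image']
A=cv2.resize(a[190:320,330:460],None,fx=3,fy=3);B=cv2.resize(b[110:240,140:270],None,fx=3,fy=3);cv2.imwrite('pics/v5.png',np.hstack([A,B]))
```

```text
t 15.1 tcp [ 0.4483 -0.3171  0.358 ] psi -46.16 tilt [ 0.0026 -0.0023] F [-0.8464  0.2473 -2.2463] w 0.004239343664665322 g 59.08845126628876
shift [ 0.051  -0.0603 -0.0166] twist z -0.0011983634397399357
```

View pics/v5.png

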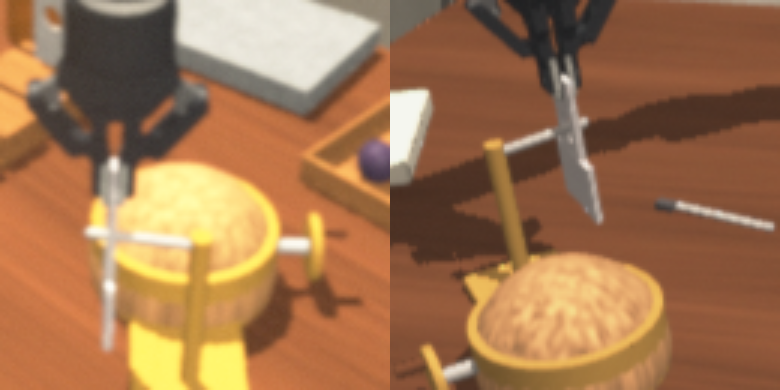

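The peg passes through the new lot's eye and shows on both sides of the plate. I'll finish and release.

Emit:
arm_command:
  twist:
    - [0,0,0]
    - [0,0,0]
    - [0,0,0]
    - [0,0,0]
    - [0,0,0]
  translation:
    - [0.026,-0.03,-0.008]
    - [0.051,-0.059,-0.016]
    - [0.051,-0.059,-0.03]
    - [0.051,-0.059,-0.044]
    - [0.051,-0.059,-0.052]
  fingers: [0,0,0,0,0]

```text
time_s: 15.7
ee_pos: [0.4619, -0.3353, 0.3435]
orientation: [2.916, 1.17, 0.002]
ft_force: [-5.7, 5.3, 25.6]
gripper_width: 0.0046
gripper_force: 63.3
```

Emit:
arm_command:
  twist:
    - [0,0,0]
    - [0,0,0]
    - [0,0,0]
    - [0,0,0]
    - [0,0,0]
  translation:
    - [0,0,0]
    - [0,0,0]
    - [0,0,0]
    - [0,0,0]
    - [0,0,0]
  fingers: [0,0.1,0.2,0.45,0.45]

```text
time_s: 16.2
ee_pos: [0.4617, -0.3342, 0.3407]
orientation: [-2.915, -1.171, 0.001]
ft_force: [0.3, 0.2, 1.3]
gripper_width: 0.0385
gripper_force: 0.0
```

Emit:
arm_command:
  twist:
    - [0,0,0]
    - [0,0,0]
    - [0,0,0]
    - [0,0,0]
  translation:
    - [0,0,0.08]
    - [0,0,0.2]
    - [0,0,0.3]
    - [0,0,0.3]
  fingers: [0.45,0.45,0.45,0.45]

```text
time_s: 16.6
ee_pos: [0.4623, -0.3357, 0.4351]
orientation: [2.91, 1.168, 0.007]
ft_force: [-0.1, -0.7, 0.2]
gripper_width: 0.0386
gripper_force: 0.0
```

```bash
python3 -c "
from h import *
to(.515,-.0122,.44,4.7)"
```

```text
t 16.6 tcp [ 0.4623 -0.3357  0.4351] psi -46.24 tilt [ 0.0066 -0.004 ] F [-0.1126 -0.7176  0.2339] w 0.03863026848986043 g 0.0
shift [0.1756 1.0785 0.0165] twist z 0.4245167998673442
```

Emit:
arm_command:
  twist:
    - [0,0,0.212]
    - [0,0,0.212]
    - [0,0,0.212]
    - [0,0,0.212]
    - [0,0,0.212]
  translation:
    - [0.088,0.539,0.02]
    - [0.088,0.539,0.02]
    - [0.088,0.539,0.02]
    - [0.088,0.539,0.02]
    - [0.088,0.539,0.02]
  fingers: [0.45,0.45,0.45,0.45,0.45]

```text
time_s: 17.1
ee_pos: [0.4889, -0.1693, 0.4362]
orientation: [-2.578, -1.791, -0.0]
ft_force: [-0.2, -0.2, -0.1]
gripper_width: 0.0386
gripper_force: 0.0
```

Emit:
arm_command:
  twist:
    - [0,0,0.212]
    - [0,0,0.212]
    - [0,0,0.212]
    - [0,0,0.212]
    - [0,0,0.212]
  translation:
    - [0.088,0.539,0.0]
    - [0.088,0.539,0.0]
    - [0.088,0.539,0.0]
    - [0.088,0.539,0.0]
    - [0.088,0.539,0.0]
  fingers: [0.45,0.45,0.45,0.45,0.45]

```text
time_s: 17.6
ee_pos: [0.5149, -0.0098, 0.4363]
orientation: [-2.127, -2.312, 0.002]
ft_force: [-1.1, -1.4, 0.4]
gripper_width: 0.0383
gripper_force: 0.0
```

```bash
python3 -c "
from h import *
to(.515,-.0122,.290,4.7)
snap('scene','c6');snap('side','s6')"
```

```text
t 17.6 tcp [ 0.5149 -0.0098  0.4363] psi 4.76 tilt [-0.0011 -0.001 ] F [-1.0666 -1.4092  0.3967] w 0.03827751797058834 g 0.0
shift [ 0.0003 -0.0079 -0.4877] twist z -0.000486841858663567
```

Emit:
arm_command:
  twist:
    - [0,0,0]
    - [0,0,0]
    - [0,0,0]
    - [0,0,0]
    - [0,0,0]
  translation:
    - [0,-0.005,-0.16]
    - [0,-0.005,-0.3]
    - [0,-0.005,-0.42]
    - [0,-0.005,-0.487]
    - [0,-0.005,-0.487]
  fingers: [0.45,0.45,0.45,0.45,0.45]

```text
time_s: 18.2
ee_pos: [0.5128, -0.0156, 0.2885]
orientation: [-2.135, -2.301, 0.01]
ft_force: [-0.8, 0.6, -0.6]
gripper_width: 0.0381
gripper_force: 0.0
```

Emit:
arm_command:
  twist:
    - [0,0,0]
    - [0,0,0]
    - [0,0,0]
    - [0,0,0]
    - [0,0,0]
  translation:
    - [0,0,0]
    - [0,0,0]
    - [0,0,0]
    - [0,0,0]
    - [0,0,0]
  fingers: [0,0,0,0,0]

```text
time_s: 18.7
ee_pos: [0.5149, -0.0134, 0.2928]
orientation: [2.129, 2.308, 0.002]
ft_force: [-1.2, -1.3, 6.7]
gripper_width: 0.0041
gripper_force: 60.3
```

Emit:
arm_command:
  twist:
    - [0,0,0]
    - [0,0,0]
    - [0,0,0]
  translation:
    - [0,0,0]
    - [0,0,0]
    - [0,0,0]
  fingers: [0,0,0]

```text
time_s: 19.0
ee_pos: [0.5149, -0.0134, 0.2928]
orientation: [2.129, 2.308, 0.002]
ft_force: [-2.3, -1.8, 5.2]
gripper_width: 0.0049
gripper_force: 60.3
```

Run:
```python
from h import *
pose()
b=cv2.imread('pics/c6.png');a=cv2.imread('pics/s6.png')
A=cv2.resize(a[190:320,330:460],None,fx=3,fy=3);B=cv2.resize(b[110:240,140:270],None,fx=3,fy=3);cv2.imwrite('pics/v6.png',np.hstack([A,B]))
```

```text
t 19.0 tcp [ 0.5149 -0.0134  0.2928] psi 4.62 tilt [ 0.0019 -0.0001] F [-2.3041 -1.8477  5.2379] w 0.00488559451789425 g 60.34128248691559
```

View pics/v6.png

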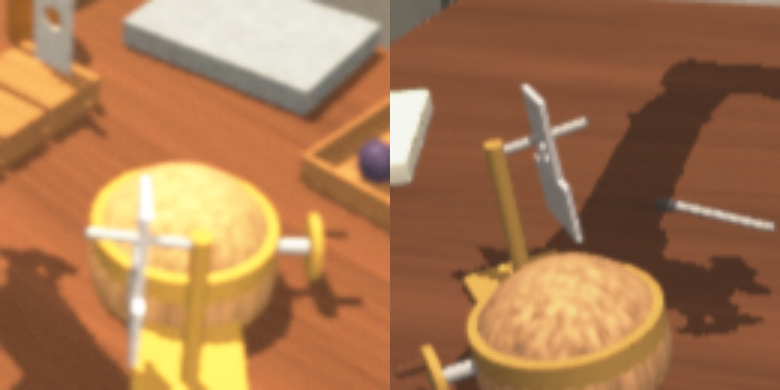

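The new lot hangs freely on the stage peg. Gauge 1 goes to peg 2.

Emit:
arm_command:
  twist:
    - [0,0,0]
    - [0,0,0]
    - [0,0,0]
    - [0,0,0]
    - [0,0,0]
  translation:
    - [0,0,0.06]
    - [0,0,0.16]
    - [0,0,0.3]
    - [0,0,0.46]
    - [0,0,0.62]
  fingers: [0,0,0,0,0]

```text
time_s: 19.5
ee_pos: [0.5139, -0.0129, 0.4793]
orientation: [2.13, 2.309, 0.002]
ft_force: [1.6, 0.5, -2.3]
gripper_width: 0.0044
gripper_force: 59.0
```

Emit:
arm_command:
  twist:
    - [0,0,0.2]
    - [0,0,0.2]
    - [0,0,0.2]
    - [0,0,0.2]
  translation:
    - [-0.064,0.35,0]
    - [-0.064,0.35,0]
    - [-0.064,0.35,0]
    - [-0.064,0.35,0]
  fingers: [0,0,0,0]

```text
time_s: 19.9
ee_pos: [0.4948, 0.0946, 0.4774]
orientation: [1.596, 2.706, 0.002]
ft_force: [-0.5, -0.8, -1.3]
gripper_width: 0.0048
gripper_force: 59.0
```

Emit:
arm_command:
  twist:
    - [0,0,0.2]
    - [0,0,0.2]
    - [0,0,0.2]
    - [0,0,0.2]
  translation:
    - [-0.064,0.338,0]
    - [-0.064,0.338,0]
    - [-0.064,0.338,0]
    - [-0.064,0.338,0]
  fingers: [0,0,0,0]

```text
time_s: 20.3
ee_pos: [0.4763, 0.1938, 0.4771]
orientation: [1.008, 2.974, -0.001]
ft_force: [-0.8, -2.2, -1.7]
gripper_width: 0.0042
gripper_force: 59.0
```

```bash
python3 -c "
from h import *
to(.4766,.1927,.359,52.85)"
```

```text
t 20.3 tcp [0.4763 0.1938 0.4771] psi 52.55 tilt [ 0.0006 -0.0009] F [-0.8087 -2.1792 -1.6932] w 0.004216630060034755 g 59.0234237909317
shift [ 0.0011 -0.0038 -0.3935] twist z 0.0025215755153374414
```

Emit:
arm_command:
  twist:
    - [0,0,0]
    - [0,0,0]
    - [0,0,0]
    - [0,0,0]
    - [0,0,0]
  translation:
    - [0,-0.002,-0.15]
    - [0,-0.002,-0.28]
    - [0,-0.002,-0.36]
    - [0,-0.002,-0.393]
    - [0,-0.002,-0.393]
  fingers: [0,0,0,0,0]

```text
time_s: 20.8
ee_pos: [0.4765, 0.1912, 0.3585]
orientation: [-1.015, -2.973, 0.003]
ft_force: [0.7, 0.1, -1.8]
gripper_width: 0.0044
gripper_force: 59.0
```

Emit:
arm_command:
  twist:
    - [0,0,0]
    - [0,0,0]
    - [0,0,0]
    - [0,0,0]
    - [0,0,0]
  translation:
    - [0.025,0.033,0]
    - [0.05,0.066,0]
    - [0.075,0.1,0]
    - [0.1,0.132,0]
    - [0.1,0.132,0]
  fingers: [0,0,0,0,0]

```text
time_s: 21.3
ee_pos: [0.5071, 0.2354, 0.3594]
orientation: [1.002, 2.976, 0.002]
ft_force: [-0.4, 0.0, -2.3]
gripper_width: 0.0046
gripper_force: 59.0
```

```bash
python3 -c "
from h import *
to(.5219,.2525,.355,52.85)"
```

```text
t 21.3 tcp [0.5071 0.2354 0.3594] psi 52.79 tilt [0.0018 0.0009] F [-0.3636  0.0268 -2.3099] w 0.004611321878305148 g 59.03034031391144
shift [ 0.0492  0.0569 -0.0146] twist z 0.0005361671494656051
```

Emit:
arm_command:
  twist:
    - [0,0,0]
    - [0,0,0]
    - [0,0,0]
    - [0,0,0]
    - [0,0,0]
  translation:
    - [0.024,0.029,-0.007]
    - [0.049,0.058,-0.015]
    - [0.049,0.058,-0.03]
    - [0.049,0.058,-0.044]
    - [0.049,0.058,-0.052]
  fingers: [0,0,0,0,0]

```text
time_s: 21.8
ee_pos: [0.5212, 0.2504, 0.3453]
orientation: [-1.007, -2.975, -0.002]
ft_force: [-4.4, -1.6, 20.8]
gripper_width: 0.0047
gripper_force: 62.2
```

```bash
python3 -c "
from h import *
pose()"
```

```text
t 21.8 tcp [0.5212 0.2504 0.3453] psi 52.62 tilt [-0.      0.0016] F [-4.423  -1.6435 20.8414] w 0.004717546751455784 g 62.23327159881592
```

Emit:
arm_command:
  twist:
    - [0,0,0]
    - [0,0,0]
    - [0,0,0]
    - [0,0,0]
    - [0,0,0]
  translation:
    - [0,0,0]
    - [0,0,0]
    - [0,0,0]
    - [0,0,0]
    - [0,0,0]
  fingers: [0,0.1,0.2,0.45,0.45]

```text
time_s: 22.3
ee_pos: [0.5208, 0.2502, 0.3432]
orientation: [-1.006, -2.976, 0.0]
ft_force: [-0.5, 0.5, 0.3]
gripper_width: 0.0386
gripper_force: 0.0
```

Emit:
arm_command:
  twist:
    - [0,0,0]
    - [0,0,0]
    - [0,0,0]
    - [0,0,0]
  translation:
    - [0,0,0.08]
    - [0,0,0.2]
    - [0,0,0.32]
    - [0,0,0.32]
  fingers: [0.45,0.45,0.45,0.45]

```text
time_s: 22.7
ee_pos: [0.5225, 0.2503, 0.4447]
orientation: [1.005, 2.97, 0.012]
ft_force: [1.2, 0.4, 0.8]
gripper_width: 0.0384
gripper_force: 0.0
```

Emit:
arm_command:
  twist:
    - [0,0,-0.2]
    - [0,0,-0.2]
    - [0,0,-0.2]
    - [0,0,-0.2]
    - [0,0,-0.2]
  translation:
    - [0.311,-0.412,0]
    - [0.311,-0.412,0]
    - [0.311,-0.412,0]
    - [0.311,-0.412,0]
    - [0.311,-0.412,0]
  fingers: [0.45,0.45,0.45,0.45,0.45]

```text
time_s: 23.2
ee_pos: [0.6147, 0.1246, 0.4385]
orientation: [-1.608, -2.699, 0.003]
ft_force: [-0.1, 0.9, 0.0]
gripper_width: 0.0383
gripper_force: 0.0
```

Emit:
arm_command:
  twist:
    - [0,0,-0.2]
    - [0,0,-0.2]
    - [0,0,-0.2]
    - [0,0,-0.2]
    - [0,0,-0.2]
  translation:
    - [0.311,-0.412,0]
    - [0.311,-0.412,0]
    - [0.311,-0.412,0]
    - [0.311,-0.412,0]
    - [0.311,-0.412,0]
  fingers: [0.45,0.45,0.45,0.45,0.45]

```text
time_s: 23.7
ee_pos: [0.7076, 0.0031, 0.4382]
orientation: [-2.129, -2.309, 0.002]
ft_force: [0.7, 0.1, 0.3]
gripper_width: 0.0387
gripper_force: 0.0
```

```bash
python3 -c "
from h import *
to(.7078,.0038,.290,4.7)
snap('wrist','wG');snap('scene','c7')"
```

```text
t 23.7 tcp [0.7076 0.0031 0.4382] psi 4.64 tilt [-0.0018  0.0002] F [0.6925 0.1291 0.2723] w 0.03868963523039466 g 0.0
shift [ 0.0008  0.0022 -0.494 ] twist z 0.00047601359225091976
```

Emit:
arm_command:
  twist:
    - [0,0,0]
    - [0,0,0]
    - [0,0,0]
    - [0,0,0]
    - [0,0,0]
  translation:
    - [0,0.002,-0.16]
    - [0,0.002,-0.3]
    - [0,0.002,-0.42]
    - [0,0.002,-0.494]
    - [0,0.002,-0.494]
  fingers: [0.45,0.45,0.45,0.45,0.45]

```text
time_s: 24.3
ee_pos: [0.7054, 0.0077, 0.2872]
orientation: [-2.119, -2.309, 0.006]
ft_force: [-0.4, 0.2, -0.7]
gripper_width: 0.0387
gripper_force: 0.0
```

Emit:
arm_command:
  twist:
    - [0,0,0]
    - [0,0,0]
    - [0,0,0]
    - [0,0,0]
    - [0,0,0]
  translation:
    - [0,0,0]
    - [0,0,0]
    - [0,0,0]
    - [0,0,0]
    - [0,0,0]
  fingers: [0,0,0,0,0]

```text
time_s: 24.8
ee_pos: [0.7081, 0.004, 0.2939]
orientation: [2.128, 2.309, 0.005]
ft_force: [-1.2, 1.0, 6.1]
gripper_width: 0.0043
gripper_force: 61.1
```

Emit:
arm_command:
  twist:
    - [0,0,0]
    - [0,0,0]
    - [0,0,0]
  translation:
    - [0,0,0]
    - [0,0,0]
    - [0,0,0]
  fingers: [0,0,0]

```text
time_s: 25.1
ee_pos: [0.7081, 0.004, 0.2939]
orientation: [2.128, 2.309, 0.005]
ft_force: [-1.9, 0.9, 6.7]
gripper_width: 0.0039
gripper_force: 61.1
```

```bash
python3 -c "
from h import *
pose()"
```

```text
t 25.1 tcp [0.7081 0.004  0.2939] psi 4.66 tilt [0.0033 0.0015] F [-1.8598  0.8515  6.7484] w 0.003948669175507345 g 61.05517029762268
```

Emit:
arm_command:
  twist:
    - [0,0,0]
    - [0,0,0]
    - [0,0,0]
    - [0,0,0]
    - [0,0,0]
  translation:
    - [0,0,0.06]
    - [0,0,0.16]
    - [0,0,0.3]
    - [0,0,0.46]
    - [0,0,0.62]
  fingers: [0,0,0,0,0]

```text
time_s: 25.6
ee_pos: [0.7069, 0.0033, 0.4799]
orientation: [2.13, 2.308, -0.0]
ft_force: [0.3, -0.2, -2.5]
gripper_width: 0.0045
gripper_force: 59.8
```

Emit:
arm_command:
  twist:
    - [0,0,0.2]
    - [0,0,0.2]
    - [0,0,0.2]
    - [0,0,0.2]
  translation:
    - [-0.279,0.234,0]
    - [-0.279,0.234,0]
    - [-0.279,0.234,0]
    - [-0.279,0.234,0]
  fingers: [0,0,0,0]

```text
time_s: 26.0
ee_pos: [0.6224, 0.0757, 0.4785]
orientation: [-1.597, -2.704, -0.004]
ft_force: [0.3, 0.5, -2.2]
gripper_width: 0.0043
gripper_force: 59.8
```

Emit:
arm_command:
  twist:
    - [0,0,0.2]
    - [0,0,0.2]
    - [0,0,0.2]
    - [0,0,0.2]
  translation:
    - [-0.279,0.234,0]
    - [-0.279,0.234,0]
    - [-0.279,0.234,0]
    - [-0.279,0.234,0]
  fingers: [0,0,0,0]

```text
time_s: 26.4
ee_pos: [0.5397, 0.1445, 0.478]
orientation: [1.007, 2.975, 0.002]
ft_force: [0.1, -0.3, -2.9]
gripper_width: 0.0041
gripper_force: 59.8
```

```bash
python3 -c "
from h import *
to(.5406,.1446,.36,52.85)"
```

```text
t 26.4 tcp [0.5397 0.1445 0.478 ] psi 52.62 tilt [0.001  0.0009] F [ 0.1421 -0.2857 -2.9214] w 0.0040711428594536825 g 59.844555258750916
shift [ 0.003   0.0003 -0.3933] twist z 0.0019474044385228003
```

Emit:
arm_command:
  twist:
    - [0,0,0]
    - [0,0,0]
    - [0,0,0]
    - [0,0,0]
    - [0,0,0]
  translation:
    - [0.002,0,-0.15]
    - [0.002,0,-0.28]
    - [0.002,0,-0.36]
    - [0.002,0,-0.393]
    - [0.002,0,-0.393]
  fingers: [0,0,0,0,0]

```text
time_s: 26.9
ee_pos: [0.5416, 0.1424, 0.3586]
orientation: [-1.014, -2.973, 0.004]
ft_force: [0.1, -0.4, -1.9]
gripper_width: 0.0042
gripper_force: 59.8
```

Emit:
arm_command:
  twist:
    - [0,0,0]
    - [0,0,0]
    - [0,0,0]
    - [0,0,0]
    - [0,0,0]
  translation:
    - [0.025,0.033,0]
    - [0.05,0.066,0]
    - [0.075,0.1,0]
    - [0.1,0.132,0]
    - [0.1,0.132,0]
  fingers: [0,0,0,0,0]

```text
time_s: 27.4
ee_pos: [0.5716, 0.1865, 0.3596]
orientation: [1.001, 2.977, 0.002]
ft_force: [0.0, 0.2, -3.1]
gripper_width: 0.0045
gripper_force: 59.8
```

```bash
python3 -c "
from h import *
to(.5859,.2044,.356,52.85)"
```

```text
t 27.4 tcp [0.5716 0.1865 0.3596] psi 52.83 tilt [0.0016 0.0011] F [ 0.0449  0.1724 -3.0971] w 0.004507412440542575 g 59.83770668506622
shift [ 0.0475  0.0595 -0.0121] twist z 0.0002077127953166169
```

Emit:
arm_command:
  twist:
    - [0,0,0]
    - [0,0,0]
    - [0,0,0]
    - [0,0,0]
    - [0,0,0]
  translation:
    - [0.024,0.03,-0.006]
    - [0.047,0.06,-0.012]
    - [0.047,0.06,-0.03]
    - [0.047,0.06,-0.042]
    - [0.047,0.06,-0.049]
  fingers: [0,0,0,0,0]

```text
time_s: 27.9
ee_pos: [0.5849, 0.202, 0.3465]
orientation: [-1.006, -2.975, -0.003]
ft_force: [-4.3, 0.0, 15.9]
gripper_width: 0.0044
gripper_force: 62.5
```

```bash
python3 -c "
from h import *
pose()"
```

```text
t 27.9 tcp [0.5849 0.202  0.3465] psi 52.63 tilt [0.0001 0.0022] F [-4.2619  0.0176 15.9146] w 0.004420683235226637 g 62.486475706100464
```

Emit:
arm_command:
  twist:
    - [0,0,0]
    - [0,0,0]
    - [0,0,0]
    - [0,0,0]
    - [0,0,0]
  translation:
    - [0,0,0]
    - [0,0,0]
    - [0,0,0]
    - [0,0,0]
    - [0,0,0]
  fingers: [0,0.1,0.2,0.45,0.45]

```text
time_s: 28.4
ee_pos: [0.5847, 0.2014, 0.3444]
orientation: [-1.007, -2.976, 0.001]
ft_force: [0.4, -1.2, 0.0]
gripper_width: 0.0385
gripper_force: 0.0
```

Emit:
arm_command:
  twist:
    - [0,0,0]
    - [0,0,0]
    - [0,0,0]
    - [0,0,0]
  translation:
    - [0,0,0.08]
    - [0,0,0.2]
    - [0,0,0.35]
    - [0,0,0.38]
  fingers: [0.45,0.45,0.45,0.45]

```text
time_s: 28.8
ee_pos: [0.5861, 0.2013, 0.4643]
orientation: [1.004, 2.969, 0.01]
ft_force: [0.8, -1.4, 0.4]
gripper_width: 0.0381
gripper_force: 0.0
```

Emit:
arm_command:
  twist:
    - [0,0,-0.277]
    - [0,0,-0.277]
    - [0,0,-0.277]
    - [0,0,-0.277]
    - [0,0,-0.277]
  translation:
    - [-0.164,-0.467,0]
    - [-0.164,-0.467,0]
    - [-0.164,-0.467,0]
    - [-0.164,-0.467,0]
    - [-0.164,-0.467,0]
  fingers: [1,1,1,1,1]

```text
time_s: 29.3
ee_pos: [0.5351, 0.06, 0.4587]
orientation: [-1.819, -2.561, -0.002]
ft_force: [0.5, 0.9, 0.3]
gripper_width: 0.0849
gripper_force: 0.0
```

Emit:
arm_command:
  twist:
    - [0,0,-0.277]
    - [0,0,-0.277]
    - [0,0,-0.277]
    - [0,0,-0.277]
    - [0,0,-0.277]
  translation:
    - [-0.164,-0.467,0]
    - [-0.164,-0.467,0]
    - [-0.164,-0.467,0]
    - [-0.164,-0.467,0]
    - [-0.164,-0.467,0]
  fingers: [1,1,1,1,1]

```text
time_s: 29.8
ee_pos: [0.4865, -0.0784, 0.4587]
orientation: [-2.471, -1.94, -0.001]
ft_force: [-0.2, 1.4, 0.8]
gripper_width: 0.0854
gripper_force: 0.0
```

Emit:
arm_command:
  twist:
    - [0,0,-0.277]
    - [0,0,-0.277]
    - [0,0,-0.277]
    - [0,0,-0.277]
    - [0,0,-0.277]
  translation:
    - [-0.164,-0.467,0]
    - [-0.164,-0.467,0]
    - [-0.164,-0.467,0]
    - [-0.164,-0.467,0]
    - [-0.164,-0.467,0]
  fingers: [1,1,1,1,1]

```text
time_s: 30.3
ee_pos: [0.4381, -0.2178, 0.4586]
orientation: [2.92, 1.157, 0.0]
ft_force: [0.4, 0.2, 0.3]
gripper_width: 0.0855
gripper_force: 0.0
```

```bash
cat > m.py <<'E'
from h import *
from scipy.optimize import least_squares
def redtop(o,lo=(0,150,90)):
    im=cv2.imread(f'pics/{o}.png'); h=cv2.cvtColor(im,cv2.COLOR_BGR2HSV)
    m=((h[...,0]<5)|(h[...,0]>174))&(h[...,1]>195)&(h[...,2]>60)
    m=cv2.morphologyEx(m.astype(np.uint8),cv2.MORPH_OPEN,np.ones((3,3)))
    n,l,s,c=cv2.connectedComponentsWithStats(m); i=1+np.argmax(s[1:,4]); return (l==i).astype(np.uint8),s[i],c[i]
def box(pars):
    x,y,yaw=pars; c,s=np.cos(yaw),np.sin(yaw); 
    return np.array([[x+c*a-s*b,y+s*a+c*b,z] for a in(-.035,.035) for b in(-.0225,.0225) for z in(0,.035)])
def fitjas(views,p0):
    obs=[]
    for o in views:
        m,st,_=redtop(o); print(o,'red',st); pts=cv2.findNonZero(m)[:,0,:]; obs.append((o,cv2.convexHull(pts).astype(np.float32)))
    def cost(p):
        r=[]
        for o,h in obs:
            P=np.array([proj(o,X) for X in box(p)],np.float32); H=cv2.convexHull(P)
            r+=[cv2.pointPolygonTest(H,(float(q[0]),float(q[1])),True) for q in h[:,0]]
            r+=[cv2.pointPolygonTest(h,(float(q[0]),float(q[1])),True) for q in H[:,0]]
        return np.array(r)
    best=None
    for yaw in np.radians([-40,-20,0,20]):
        # pad residual length by resampling summary
        f=lambda p:np.sum(cost(p)**2)/len(cost(p))
        from scipy.optimize import minimize
        s=minimize(f,[p0[0],p0[1],yaw],method='Nelder-Mead',options=dict(xatol=1e-4,fatol=1e-4,initial_simplex=[[p0[0],p0[1],yaw],[p0[0]+.01,p0[1],yaw],[p0[0],p0[1]+.01,yaw],[p0[0],p0[1],yaw+.2]]))
        if best is None or s.fun<best.fun: best=s
    print('jasper',best.x[:2],'yaw',np.degrees(best.x[2]),'rms px',best.fun**.5); return best.x
def rim(o,roi,z):
    u0,v0,u1,v1=roi
    im=cv2.imread(f'pics/{o}.png'); h=cv2.cvtColor(im,cv2.COLOR_BGR2HSV)
    m=((h[...,0]>20)&(h[...,0]<32)&(h[...,1]>130)&(h[...,2]>120)).astype(np.uint8); k=np.zeros_like(m);k[v0:v1,u0:u1]=1;m*=k
    p=cv2.findNonZero(m)[:,0,:]; X=np.array([onz(o,q,z)[:2] for q in p])
    c=np.array([.591,-.268])
    for R in(.02,.01,.006,.006):
        d=np.linalg.norm(X-c,axis=1); k=abs(d-.074)<R
        s=least_squares(lambda a:np.linalg.norm(X[k]-a[:2],axis=1)-a[2],[*c,.074],loss='soft_l1',f_scale=.002); c=s.x[:2]
    print('rim',o,z,s.x,k.sum(),s.cost)
E
python3 - <<'E'
from m import *
pose()
snap('wrist','wH')
fitjas(['wD'],(.437,-.04)); fitjas(['wH'],(.437,-.04))
for z in(.06,.065):
    rim('wD',(340,20,520,180),z); rim('wH',(340,20,520,180),z); rim('wE',(360,0,540,90),z)
E
```

```text
t 30.3 tcp [ 0.4381 -0.2178  0.4586] psi -46.78 tilt [ 0.0002 -0.0004] F [0.414  0.2497 0.258 ] w 0.08551447485596968 g 0.0
wD red [180  52  56  47 519]
jasper [ 0.4295 -0.0414] yaw -16.11684754457046 rms px 7.300540187665744
wH red [191  85  56  47 572]
jasper [ 0.4093 -0.075 ] yaw -21.763767068097838 rms px 5.508575044190728
rim wD 0.06 [ 0.5896 -0.2707  0.0758] 168 0.00035797538570480047
rim wH 0.06 [ 0.5896 -0.2707  0.0759] 161 0.00028237000657933375
rim wE 0.06 [ 0.5878 -0.2721  0.075 ] 89 9.604939118384728e-05
rim wD 0.065 [ 0.5882 -0.2693  0.0749] 157 0.00023372349992307678
rim wH 0.065 [ 0.5882 -0.2693  0.0749] 157 0.00023400896445723132
rim wE 0.065 [ 0.5856 -0.2717  0.0742] 87 7.598071905363865e-05
```

Run:
```python
from m import *
h=cv2.cvtColor(cv2.imread('pics/wH.png'),cv2.COLOR_BGR2HSV); l=cv2.imread('pics/wH.png')
for v in (95,100,105,110,115): print([tuple(int(a) for a in h[v,u]) for u in range(185,256,7)])
```

```text
[(10, 166, 184), (9, 165, 179), (3, 190, 220), (3, 179, 236), (4, 179, 237), (4, 179, 236), (3, 176, 238), (3, 178, 238), (3, 207, 69), (9, 168, 168), (10, 167, 173)]
[(8, 170, 176), (3, 192, 225), (3, 187, 230), (3, 184, 231), (3, 183, 231), (3, 184, 233), (3, 183, 233), (3, 182, 233), (2, 204, 164), (9, 167, 90), (9, 167, 169)]
[(5, 194, 176), (3, 192, 226), (3, 191, 226), (3, 192, 226), (3, 191, 226), (3, 191, 227), (3, 186, 228), (3, 185, 229), (2, 192, 211), (2, 193, 58), (9, 170, 174)]
[(10, 165, 170), (3, 195, 220), (2, 192, 223), (3, 193, 223), (3, 193, 223), (3, 193, 223), (3, 190, 224), (3, 193, 223), (2, 195, 192), (2, 183, 64), (9, 166, 134)]
[(10, 168, 184), (2, 201, 192), (3, 195, 220), (3, 197, 219), (3, 197, 219), (3, 193, 221), (3, 196, 219), (2, 204, 155), (2, 199, 73), (8, 161, 98), (9, 166, 97)]
```

```bash
sed -i 's/m=((h\[...,0\]<5)|(h\[...,0\]>174)).*/m=((h[...,0]<=6)|(h[...,0]>174))\&(h[...,1]>150)\&(h[...,2]>45)/' m.py
python3 - <<'E'
from m import *
for o,r in(('wD',(165,35,245,105)),('wH',(165,60,260,150))):
    fitjas([o],(.437,-.04) if o=='wD' else (.42,-.07))
    m,_,_=redtop(o); h=cv2.cvtColor(cv2.imread(f'pics/{o}.png'),cv2.COLOR_BGR2HSV)
    t=cv2.findNonZero(m*(h[...,2]>205).astype(np.uint8))[:,0,:]; X=np.array([onz(o,q,.035)[:2] for q in t],np.float32)*1000
    print('top',cv2.minAreaRect(X))
fitjas(['wF'],(.437,-.04))
E
```

```text
wD red [ 169   40   70   59 2586]
jasper [ 0.43096802 -0.03883154] yaw -22.37798860569232 rms px 2.238883328711927
top ((431.2995300292969, -36.40637969970703), (36.930763244628906, 62.30341339111328), 67.14070129394531)
wH red [ 185   78   66   55 2267]
jasper [ 0.41126322 -0.07439504] yaw -22.854386269751824 rms px 2.036820108832375
top ((411.06903076171875, -72.37422180175781), (36.894832611083984, 63.469398498535156), 67.5179214477539)
wF red [ 134   57   76   63 2994]
jasper [ 0.43194508 -0.0375727 ] yaw -21.11494228721498 rms px 2.4671355931535355
```

The jasper has been knocked aside, to (0.411,-0.074) with yaw -23°. I'll go above it and re-verify from the side camera.

Emit:
arm_command:
  twist:
    - [0,0,-0.3]
    - [0,0,-0.3]
    - [0,0,-0.3]
    - [0,0,-0.3]
    - [0,0,-0.3]
  translation:
    - [-0.045,0.24,-0.2]
    - [-0.045,0.24,-0.2]
    - [-0.045,0.24,-0.2]
    - [-0.045,0.24,-0.2]
    - [-0.045,0.24,-0.2]
  fingers: [1,1,1,1,1]

```text
time_s: 30.85
ee_pos: [0.4248, -0.1431, 0.3983]
orientation: [3.135, 0.203, -0.001]
ft_force: [-0.2, -1.2, 0.5]
gripper_width: 0.0856
gripper_force: 0.0
```

Emit:
arm_command:
  twist:
    - [0,0,-0.25]
    - [0,0,-0.25]
    - [0,0,-0.25]
    - [0,0,-0.25]
    - [0,0,-0.25]
  translation:
    - [-0.045,0.24,-0.3]
    - [-0.045,0.24,-0.3]
    - [-0.045,0.24,-0.3]
    - [-0.045,0.24,-0.3]
    - [-0.045,0.24,-0.3]
  fingers: [1,1,1,1,1]

```text
time_s: 31.35
ee_pos: [0.4107, -0.0717, 0.308]
orientation: [3.08, -0.612, -0.002]
ft_force: [-0.6, -0.7, -0.3]
gripper_width: 0.0856
gripper_force: 0.0
```

Run:
```python
from m import *
snap('side','s8'); fitjas(['s8'],(.411,-.074)); fitjas(['side0'],(.43,-.037))
to(.4115,-.0738,.178,-112.8)
```

```text
s8 red [273 259  28  22 472]
jasper [ 0.41173878 -0.07122038] yaw -33.73222501595314 rms px 1.9469678058980242
side0 red [271 249  27  22 438]
jasper [ 0.42962179 -0.03753385] yaw -33.51456670069919 rms px 1.921108598825525
t 31.4 tcp [ 0.4109 -0.0724  0.3085] psi -112.52 tilt [-0.0004 -0.0006] F [-0.3564 -0.5682  0.1667] w 0.0855952027206354 g 0.0
shift [ 0.002  -0.0045 -0.435 ] twist z -0.002373282419301859
```

Emit:
arm_command:
  twist:
    - [0,0,-0.002]
    - [0,0,-0.002]
    - [0,0,-0.002]
    - [0,0,-0.002]
    - [0,0,-0.002]
  translation:
    - [0.002,-0.004,-0.14]
    - [0.002,-0.004,-0.26]
    - [0.002,-0.004,-0.36]
    - [0.002,-0.004,-0.42]
    - [0.002,-0.004,-0.435]
  fingers: [1,1,1,1,1]

```text
time_s: 31.9
ee_pos: [0.4107, -0.0751, 0.1767]
orientation: [3.078, -0.627, -0.005]
ft_force: [-0.2, 0.5, 0.1]
gripper_width: 0.0853
gripper_force: 0.0
```

Emit:
arm_command:
  twist:
    - [0,0,0]
    - [0,0,0]
    - [0,0,0]
    - [0,0,0]
    - [0,0,0]
  translation:
    - [0,0,0]
    - [0,0,0]
    - [0,0,0]
    - [0,0,0]
    - [0,0,0]
  fingers: [0.7,0.5,0.4,0.3,0.3]
  grip_force: 50

```text
time_s: 32.4
ee_pos: [0.4117, -0.0756, 0.1795]
orientation: [-3.076, 0.632, -0.004]
ft_force: [-0.3, -0.2, 5.1]
gripper_width: 0.0441
gripper_force: 51.1
```

Emit:
arm_command:
  twist:
    - [0,0,0]
    - [0,0,0]
    - [0,0,0]
  translation:
    - [0,0,0]
    - [0,0,0]
    - [0,0,0]
  fingers: [0.3,0.3,0.3]

```text
time_s: 32.7
ee_pos: [0.4117, -0.0756, 0.1795]
orientation: [-3.076, 0.633, -0.004]
ft_force: [-0.2, 1.9, 4.8]
gripper_width: 0.0444
gripper_force: 51.1
```

```bash
python3 -c "
from h import *
pose()"
```

```text
t 32.7 tcp [ 0.4117 -0.0756  0.1795] psi -113.24 tilt [0.003  0.0009] F [-0.1613  1.9394  4.8068] w 0.04441223158863074 g 51.056331396102905
```

Emit:
arm_command:
  twist:
    - [0,0,0]
    - [0,0,0]
    - [0,0,0]
    - [0,0,0]
    - [0,0,0]
  translation:
    - [0,0,0.03]
    - [0,0,0.12]
    - [0,0,0.26]
    - [0,0,0.4]
    - [0,0,0.53]
  fingers: [0.3,0.3,0.3,0.3,0.3]

```text
time_s: 33.2
ee_pos: [0.4102, -0.0763, 0.3385]
orientation: [3.076, -0.637, -0.002]
ft_force: [0.8, 2.6, -1.8]
gripper_width: 0.0443
gripper_force: 52.6
```

Emit:
arm_command:
  twist:
    - [0,0,0]
    - [0,0,0]
    - [0,0,0]
    - [0,0,0]
    - [0,0,0]
  translation:
    - [0.07,-0.08,0]
    - [0.17,-0.19,0]
    - [0.27,-0.3,0]
    - [0.295,-0.325,0]
    - [0.295,-0.325,0]
  fingers: [0.3,0.3,0.3,0.3,0.3]

```text
time_s: 33.7
ee_pos: [0.4993, -0.1749, 0.3376]
orientation: [3.074, -0.639, 0.0]
ft_force: [-0.7, 0.5, -3.1]
gripper_width: 0.0439
gripper_force: 52.8
```

Emit:
arm_command:
  twist:
    - [0,0,0]
    - [0,0,0]
    - [0,0,0]
    - [0,0,0]
    - [0,0,0]
  translation:
    - [0.07,-0.08,0]
    - [0.17,-0.19,0]
    - [0.27,-0.3,0]
    - [0.295,-0.325,0]
    - [0.295,-0.325,0]
  fingers: [0.3,0.3,0.3,0.3,0.3]

```text
time_s: 34.2
ee_pos: [0.5876, -0.2707, 0.337]
orientation: [3.076, -0.636, -0.002]
ft_force: [-1.5, 1.1, -3.6]
gripper_width: 0.0445
gripper_force: 52.9
```

Run:
```python
from m import *
to(.589,-.271,.284,-113.24)
# stone centre check from scene+side (held): centroid rays
pts=[]
for n in('scene','side'):
    snap(n,n+'9'); m,s,c=redtop(n+'9'); print(n,s); x=(s[0]+s[2]/2,s[1]+s[3]/2); pts.append((n+'9',x))
print('stone bbox centre',tri(*pts))
# drum rim from scene/side fixed cams
for o,r in(('scene0',(160,190,240,250)),('side0',(355,240,430,310))): rim(o,r,.062)
```

```text
t 34.2 tcp [ 0.5876 -0.2707  0.337 ] psi -113.35 tilt [-0.0016 -0.0003] F [-1.548   1.0902 -3.5723] w 0.04451083076131752 g 52.92392671108246
shift [ 0.0048 -0.0011 -0.1768] twist z 0.0009128011360136412
scene [174 161  20  24 343]
side [377 216  16  21 278]
stone bbox centre (array([ 0.5805, -0.2737,  0.1716]), np.float64(0.02387185280578897))
rim scene0 0.062 [ 0.591 -0.268  0.074] 0 0.0
rim side0 0.062 [ 0.5861 -0.2745  0.0728] 277 0.000632596122655459
```

Emit:
arm_command:
  twist:
    - [0,0,0]
    - [0,0,0]
    - [0,0,0]
    - [0,0,0]
    - [0,0,0]
  translation:
    - [0.005,-0.001,-0.06]
    - [0.005,-0.001,-0.12]
    - [0.005,-0.001,-0.16]
    - [0.005,-0.001,-0.178]
    - [0.005,-0.001,-0.178]
  fingers: [0.3,0.3,0.3,0.3,0.3]

```text
time_s: 34.8
ee_pos: [0.5888, -0.2706, 0.2823]
orientation: [-3.076, 0.635, 0.004]
ft_force: [0.5, 0.4, -4.2]
gripper_width: 0.0443
gripper_force: 52.9
```

Emit:
arm_command:
  twist:
    - [0,0,0]
    - [0,0,0]
    - [0,0,0]
    - [0,0,0]
  translation:
    - [0,0,-0.004]
    - [0,0,-0.008]
    - [0,0,-0.01]
    - [0,0,-0.01]
  fingers: [0.3,0.3,0.3,0.3]

```text
time_s: 35.2
ee_pos: [0.5893, -0.2712, 0.2811]
orientation: [3.077, -0.635, 0.001]
ft_force: [0.1, -0.3, -3.3]
gripper_width: 0.0442
gripper_force: 52.9
```

```bash
python3 -c "
from h import *
pose()"
```

```text
t 35.2 tcp [ 0.5893 -0.2712  0.2811] psi -113.32 tilt [ 0.0004 -0.0002] F [ 0.1499 -0.2677 -3.3456] w 0.044186070083654015 g 52.91035830974579
```

Not touching yet (-3.3 N is the stone's weight). Down in 0.7 mm steps.

Emit:
arm_command:
  twist:
    - [0,0,0]
    - [0,0,0]
  translation:
    - [0,0,-0.0025]
    - [0,0,-0.0025]
  fingers: [0.3,0.3]

```text
time_s: 35.4
ee_pos: [0.5893, -0.2711, 0.2801]
orientation: [3.077, -0.635, 0.0]
ft_force: [-0.6, -0.2, -2.7]
gripper_width: 0.0445
gripper_force: 52.9
```

Emit:
arm_command:
  twist:
    - [0,0,0]
    - [0,0,0]
  translation:
    - [0,0,-0.0025]
    - [0,0,-0.0025]
  fingers: [0.3,0.3]

```text
time_s: 35.6
ee_pos: [0.5893, -0.2711, 0.2796]
orientation: [3.077, -0.635, 0.0]
ft_force: [-0.4, 0.8, -1.7]
gripper_width: 0.0444
gripper_force: 53.3
```

Emit:
arm_command:
  twist:
    - [0,0,0]
    - [0,0,0]
  translation:
    - [0,0,-0.0025]
    - [0,0,-0.0025]
  fingers: [0.3,0.3]

```text
time_s: 35.8
ee_pos: [0.5893, -0.2712, 0.2795]
orientation: [-3.076, 0.635, -0.001]
ft_force: [-2.1, 2.0, 4.9]
gripper_width: 0.0442
gripper_force: 53.9
```

Emit:
arm_command:
  twist:
    - [0,0,0]
    - [0,0,0]
    - [0,0,0]
    - [0,0,0]
    - [0,0,0]
  translation:
    - [0,0,0.001]
    - [0,0,0.001]
    - [0,0,0.001]
    - [0,0,0.001]
    - [0,0,0.001]
  fingers: [0.45,0.5,0.53,0.55,0.57]
  grip_force: 20

```text
time_s: 36.3
ee_pos: [0.5894, -0.2711, 0.2785]
orientation: [3.076, -0.635, 0.0]
ft_force: [0.3, -0.2, -0.7]
gripper_width: 0.0487
gripper_force: 0.0
```

Emit:
arm_command:
  twist:
    - [0,0,0]
    - [0,0,0]
    - [0,0,0]
    - [0,0,0]
    - [0,0,0]
  translation:
    - [0,0,0]
    - [0,0,0]
    - [0,0,0]
    - [0,0,0]
    - [0,0,0]
  fingers: [0.62,0.7,0.8,0.9,0.9]

```text
time_s: 36.8
ee_pos: [0.5893, -0.2711, 0.2788]
orientation: [3.077, -0.635, 0.0]
ft_force: [-0.2, 0.4, -0.5]
gripper_width: 0.077
gripper_force: 0.0
```

Emit:
arm_command:
  twist:
    - [0,0,0]
    - [0,0,0]
    - [0,0,0]
    - [0,0,0]
    - [0,0,0]
  translation:
    - [0,0,0.05]
    - [0,0,0.12]
    - [0,0,0.25]
    - [0,0,0.4]
    - [0,0,0.55]
  fingers: [0.9,0.9,0.9,0.9,0.9]

```text
time_s: 37.3
ee_pos: [0.5888, -0.2712, 0.4466]
orientation: [3.076, -0.636, 0.001]
ft_force: [0.6, -1.1, 0.4]
gripper_width: 0.0769
gripper_force: 0.0
```

Emit:
arm_command:
  twist:
    - [0,0,0]
    - [0,0,0]
    - [0,0,0]
    - [0,0,0]
    - [0,0,0]
  translation:
    - [-0.4,0.5,0]
    - [-0.4,0.5,0]
    - [-0.4,0.5,0]
    - [-0.4,0.5,0]
    - [-0.4,0.5,0]
  fingers: [0.9,0.9,0.9,0.9,0.9]

```text
time_s: 37.8
ee_pos: [0.4677, -0.1146, 0.4434]
orientation: [-3.072, 0.612, 0.005]
ft_force: [0.2, 1.7, 0.9]
gripper_width: 0.0769
gripper_force: 0.0
```

Run:
```python
from m import *
pose()
a=snap('side','s10')['image'];b=snap('scene','c10')['image']
A=cv2.resize(a[140:340,190:450],None,fx=1.53,fy=1.53,interpolation=cv2.INTER_CUBIC);B=cv2.resize(b[110:290,140:490],None,fx=1.14,fy=1.7,interpolation=cv2.INTER_CUBIC)
A=cv2.resize(a[140:325,190:460],(790,541//2+25));B=cv2.resize(b[115:290,140:490],(790,300))
cv2.imwrite('pics/v7.png',np.vstack([A,B]))
```

```text
t 37.8 tcp [ 0.4677 -0.1146  0.4434] psi -112.53 tilt [-0.0015  0.0099] F [0.2053 1.7136 0.8982] w 0.07690422424510086 g 0.0
```

View pics/v7.png

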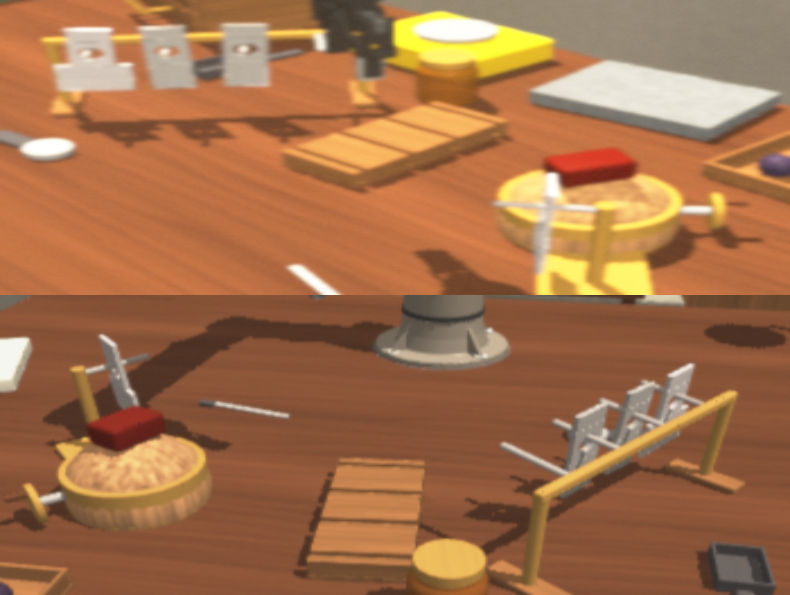

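The final view shows the old lot and both gauges on pegs 1 to 3, the block empty, the new lot on the stage peg, and the jasper flat on the dome. The jar, loupe, scoop and tweezers look undisturbed. I'll check that the stone is still, then hand in.

Emit:
arm_command:
  twist:
    - [0,0,0]
    - [0,0,0]
    - [0,0,0]
    - [0,0,0]
    - [0,0,0]
  translation:
    - [0,0.05,0.05]
    - [0,0.05,0.05]
    - [0,0.05,0.05]
    - [0,0.05,0.05]
    - [0,0.05,0.05]
  fingers: [0.9,0.9,0.9,0.9,0.9]

```text
time_s: 38.4
ee_pos: [0.4691, -0.1073, 0.4584]
orientation: [3.074, -0.639, -0.001]
ft_force: [0.4, 0.2, -0.1]
gripper_width: 0.0765
gripper_force: 0.0
```

Emit:
arm_command:
  twist:
    - [0,0,0]
    - [0,0,0]
    - [0,0,0]
    - [0,0,0]
    - [0,0,0]
  translation:
    - [0,0,0]
    - [0,0,0]
    - [0,0,0]
    - [0,0,0]
    - [0,0,0]
  fingers: [0.9,0.9,0.9,0.9,0.9]

```text
time_s: 38.9
ee_pos: [0.4693, -0.106, 0.4588]
orientation: [3.077, -0.635, -0.0]
ft_force: [-0.2, 0.0, 0.1]
gripper_width: 0.077
gripper_force: 0.0
```

Run:
```python
from m import *
snap('side','s11');snap('scene','c11')
P=[]
for o in('s10','s11','c10','c11'):
    m,s,c=redtop(o); print(o,s,c)
    if '11' in o: P.append((o,c))
print(tri(*P))
r=[redtop(o) for o in('s10','s11')]
if np.linalg.norm(r[0][2]-r[1][2])<0.5: print(manip.job_done())
```

```text
s10 [377 233  30  23 500] [391.786 243.75 ]
s11 [376 233  31  23 500] [391.656 243.746]
c10 [179 180  34  26 606] [195.59075908 191.98679868]
c11 [178 180  35  26 612] [195.55555556 191.96405229]
(array([ 0.58828014, -0.26983083,  0.11902164]), np.float64(0.00034625843567142803))
the job is handed in; nothing more can be done
None
```

The job is handed in: the old lot and both gauges hang on stand pegs 1–3, the new lot hangs on the stage peg, and the jasper is balanced flat, at rest, within about 2 mm of the dome's measured middle.

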